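# Right the tipped thread spools in their box and shut the lid

### The job

In the open wooden spool box two thread spools have tipped over backwards. Stand them upright on the floor of the box, put the spool that stands on the counter just right of the box, in front of the cash register, upright into the empty bay with the grey felt pad, so that all four stand in a row, one to a bay, and only then close the lid fully. Do not knock over the spool that already stands in the box, and leave the glue bottle and the polish tin where they are.

Things in the scene. Friction and masses are not known exactly. Their poses are not given: they have to be found in the camera images.
- spool_box: Fixed wooden box, 118 (x) x 348 (y) mm, origin at the centre of its underside, z up; its low open front faces its -x. Floor top z = 6. Front wall: inner face x = -53, top z = 30. Low end walls: inner faces y = -168, 168, top z = 30. Dividers 3 thick, top z = 22, at y = -84, 0, 84 make four bays with centres y = -126, -42, 42, 126. Back wall: inner face x = 51, top z = 86.
- step_edge (a point): Middle of the front edge of the step behind the lane, at box x = 21, y = 0, z = 36: the lane floor runs from x = -53 to 21, the step from x = 21 to 51 with its top at z = 36. The tipped spools rest on this edge. At x = 39 to 51 the end walls rise to z = 86.
- lid (a joint): Angle (rad) of the lid: 0 fully closed (level, over the spools), about 1.75 to 2.0 at the start (standing open, leaning back). The hinge is stiff: the lid stays where it is left and takes about 1 to 2 N at its front edge to move. Lid 122 deep, 348 long, 7 thick.
- lid_edge (a point): Middle of the lid's free edge, on its outer (upper when closed) face, 118.5 from the hinge line. The edge carries a strip 7 thick that reaches 16 down (inwards) from the outer face. Its z axis is the outward normal of the lid.
- lid_hinge (a point): Middle of the lid's hinge line, which runs along the box's y axis, at box x = 60, z = 89.
- pad: Grey felt pad 46 x 46 x 1.8 mm, fixed on the floor of the empty bay; origin at the centre of its underside.
- spool_a: Dark thread spool, a round body 47 in diameter and 75 high, tapering to 45 and bevelled at the top, 0.08 kg; origin at the centre of its foot, z axis along its axis toward its top. At the start tipped back in a bay, its top leaning about 47 degrees from upright toward the back of the box, foot on the lane floor, side on the edge of the step.
- spool_b: The same spool again, also tipped back in another bay.
- spool_c: The same spool, standing upright in a bay of the box.
- spool_d: The same spool, standing upright on the counter to the right of the box.
- glue: Bystander: white glue bottle, 34 in diameter, 157 high, standing on the counter left of the box; origin at the centre of its foot.
- tin: Bystander: flat polish tin, 69 in diameter, 24 high, on the counter to the right; origin at the centre of its underside.

How it is judged:
By the outcome, as a careful person would: the job done as asked, in the order asked, and still so for the second after the job is handed in, with the robot touching nothing.
It also fails if it takes over 72 s, if anything falls off the work surface, if the arm or the gripper's body presses on something with over 40 N, if the wrist force passes 120 N, or if a joint passes its speed limit or range.

### The arm

A 6-joint arm with a two-finger parallel gripper is mounted at the origin on a cart in front of the work surface, level with it; the furniture and walls round the work are solid. World frame = base frame: x ahead of the robot, y to its left, z up, the work surface at z = 0. Lengths are in m, angles in rad, forces in N, time in s.
With the tool pointing down it reaches from about 0.25 to 0.775 m from the base axis. Payload 4 kg.
Tool frame: the origin (TCP) lies midway between the tips of the shut fingers; the grasp point (between the pads) lies 19 mm behind it; z points along the fingers, y is the line along which they close (so a half turn about z gives the same grasp; the last joint's range is limited). The gripper opens to 94 mm and grips with 3 to 60 N. Pads are 16 mm wide; open, the fingers measure 119 mm over their backs; the gripper's body (75 mm by 177 mm) begins 78 mm behind the grasp point.
Start: joints at [1.132, 0.087, 1.371, -0, 1.684, -0.103], TCP at [0.181, 0.519, 0.206] pointing down, gripper open.
Joint ranges: [-3.1, 3.1], [-0.76, 2.03], [0.27, 2.55], [-1.08, 4.22], [0.17, 2.65], [-2.57, 2.57]. Speed limits (rad/s): [2.79, 2.79, 3.14, 3.14, 3.14, 3.14].

### API

Orientations are given as [roll, pitch, yaw] about the fixed x, y, z axes, in that order (R = Rz(yaw) Ry(pitch) Rx(roll)).
In Python, from bench import robot gives the robot as it stands. The module is installed in compiled form; this text tells all that it offers.
- The arm moves only by the tool arm_command, never from a script. Its argument "targets" is a list of rows, each a list of 4 numbers: the shift along the world's x, y, z as a fraction of full scale, then the turn about the world's z as a fraction of full scale. A call has 1 to 8 rows; each row is the pose to reach, as a shift and turn from the pose commanded when the call began; what a row does not reach only later rows make up. Full scale, the value 1, is 0.5 m for a shift and 120 degrees for a turn. A row lasts 1/12 s, in which the tool goes at most 41.7 mm and 7.16 degrees, less where a joint would pass 70% of its speed; a pose out of reach is approached as far as the arm can. A call with a number of a shift or a turn outside -1 to 1 is refused whole. A call with a gripper value outside its range is refused whole. "claw" is the closure, from 0 (fully open) to 1 (shut), set as the call begins (left out, the last holds). The fingers move at their own pace and stop on an object; the grip force is fixed at half the most. Time passes only in rows, so rows that repeat a pose let the fingers close. It gives the time, the measured TCP pose, the force, the opening and the grip force at its end, in the units of the state.
- robot.get_obs(): the state, without advancing time (a new reading comes with each control period).
- robot.snapshot(name): name is "scene" or "top"; returns the picture (400x640x3 uint8, red, green, blue); there is no depth.
- robot.camera_info(name): a dict with "vfov" (degrees; the focal length in pixels is half the picture's height over the tangent of half this angle, whatever the lens; pixels are square), "cx", "cy" (the principal point, pixels), "k1" (the pictures are not rectified: a ray, as slopes to the right and down, at radius r is drawn at 1 + k1 r^2 times it, then the intrinsics apply), "extrinsics" (4x4, takes a point from camera to world coordinates). Camera axes: x right, y up, looking along -z (the intrinsics and any distortion apply to the point x, -y, -z); pixel columns grow to the right and rows downward; lengths in m; the calibration is good to about 2 mm. A picture is of the moment at which its call begins. camera_info takes no time and is no camera call.
- robot.close_job(): hands the job in; it is judged then, once.
The state is a dict: "time": time; "joint_positions": joint angles; "qvel": joint speeds; "joint_torque": joint torques, N m; "tool_pos": TCP position; "ee_rot": TCP orientation; "wrist_force": force on the tool from outside, world axes, zero at the start; "wrist_torque": the same for the moment, N m; "width": finger opening in m; "finger_force": force on a finger pad.
Only numpy, scipy, OpenCV 4.12 (cv2) and the standard library are available. Lean on these libraries where they do the work, as an engineer would, in place of code of your own. Each camera call takes 0.05 s, during which the arm holds its last target. There are 200 camera calls.

## Working session

There is one attempt and no reset: what is moved stays moved. The work goes in short steps, Python scripts to look and compute and a tool call to move; the robot and the scene stay as the last step left them, time stands still between calls to the robot, and variables do not carry over. Pictures are saved under pics/ and viewed, at most 10 in all, crops included, and the job is handed in when it is done.

Besides the shell and the picture viewer there is one more tool, called after "Call:" by a JSON object that holds its "op" and its "data", one argument or row to a line. arm_command: Moves the arm, as the interface text tells. Shift numbers are shares of 0.5 m and turn numbers shares of 120 degrees, none past 1 either way. Its arguments: {"type":"object","properties":{"targets":{"type":"array"},"claw":{"type":"number"}},"required":["targets"]}

```bash
mkdir -p pics; cat > h.py <<'E'
import numpy as np, cv2
from bench import robot
def snap(n,f):
    im=robot.snapshot(n); cv2.imwrite('pics/'+f,im[:,:,::-1]); return im
def cam(n):
    c=robot.camera_info(n); f=200/np.tan(np.radians(c['vfov'])/2); return c,f,np.array(c['extrinsics'])
def proj(n,P):
    c,f,E=cam(n); P=np.atleast_2d(P); q=(P-E[:3,3])@E[:3,:3]
    s=np.c_[q[:,0]/-q[:,2],-q[:,1]/-q[:,2]]; r2=(s**2).sum(1,keepdims=True)
    return s*(1+c['k1']*r2)*f+[c['cx'],c['cy']]
def ray(n,uv):
    c,f,E=cam(n); d=(np.atleast_2d(uv)-[c['cx'],c['cy']])/f; s=d.copy()
    for _ in range(30): s=d/(1+c['k1']*(s**2).sum(1,keepdims=True))
    v=np.c_[s[:,0],-s[:,1],-np.ones(len(s))]@E[:3,:3].T
    return E[:3,3],v
def atz(n,uv,z):
    o,v=ray(n,uv); z=np.broadcast_to(z,len(v)); return o+v*((z-o[2])/v[:,2])[:,None]
E
python3 - <<'E'
from h import *
for n in('scene','top'):
    snap(n,n+'0.png'); print(robot.camera_info(n))
print(robot.get_obs())
E
```

```text
{'vfov': 48.42727958813177, 'cx': 314.3691170789534, 'cy': 204.788374652138, 'k1': -0.08983294701896447, 'extrinsics': array([[-0.74766463,  0.33447149, -0.57369542, -0.322291  ],
       [-0.66379443, -0.35123476,  0.66031137,  1.0502065 ],
       [ 0.01935355,  0.87450727,  0.48462611,  0.76578744],
       [ 0.        ,  0.        ,  0.        ,  1.        ]])}
{'vfov': 54.94270482467439, 'cx': 318.98119568222126, 'cy': 201.20678624564874, 'k1': 0.011799234841192207, 'extrinsics': array([[-0.0025327 ,  0.98125541, -0.19269512,  0.2228482 ],
       [-0.99999421, -0.00204717,  0.00271875,  0.11116845],
       [ 0.00227331,  0.19270089,  0.98125491,  1.31576671],
       [ 0.        ,  0.        ,  0.        ,  1.        ]])}
{'time': 0.1, 'joint_positions': array([ 1.13192329e+00,  8.78640201e-02,  1.37207129e+00,  2.68515169e-05,
        1.68360985e+00, -1.03107472e-01]), 'qvel': array([ 0.00100831, -0.00194204, -0.00241923, -0.00217965,  0.0012163 ,
       -0.001201  ]), 'joint_torque': array([ 2.45324598e-03, -3.41253304e+01, -3.03300405e+01,  7.20189884e-02,
        3.05258331e-02, -1.04988978e-04]), 'tool_pos': array([0.1810115 , 0.51884313, 0.20444671]), 'ee_rot': array([-3.13965326e+00, -2.27506738e-04,  2.80582987e+00]), 'wrist_force': array([-1.36855741, -0.62150175, -0.50238231]), 'wrist_torque': array([ 0.00232863, -0.02795741, -0.00467125]), 'finger_force': 0.0, 'width': 0.09392619838858011}
```

View pics/scene0.png

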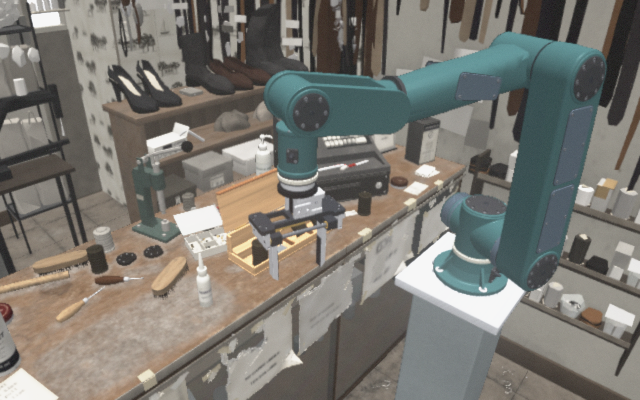

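View pics/top0.png

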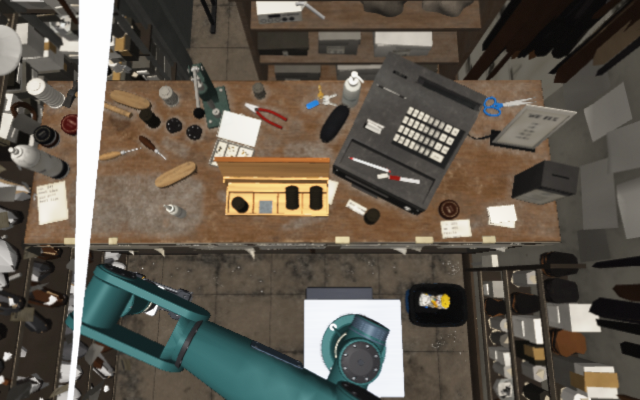

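The top view shows the box at about u 225–330, v 157–217. A standing spool is in the left bay (239,204) and the pad at (265,207). The tipped spools are at (292,197) and (316,197), and spool_d is at (372,215). I'll zoom in for corners.

```bash
python3 - <<'E'
from h import *
im=cv2.imread('pics/top0.png')
c=cv2.resize(im[145:230,215:385],None,fx=4.7,fy=4.7,interpolation=cv2.INTER_CUBIC)
cv2.imwrite('pics/c1.png',c)
print(atz('top',[[225,215],[329,216],[172,212],[449,209]],[.03,.03,0.15,.024]).round(3), atz('top',[[372,215]],.075))
E
```

```text
[[ 0.429  0.425  0.03 ]
 [ 0.424  0.074  0.03 ]
 [ 0.419  0.558  0.15 ]
 [ 0.449 -0.335  0.024]] [[ 0.42025684 -0.06523108  0.075     ]]
```

View pics/c1.png

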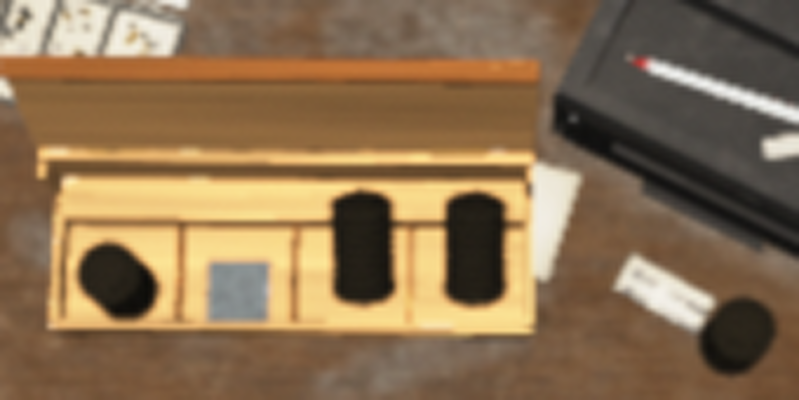

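```bash
cat >> h.py <<'E'
def box2w(p,b):
    p=np.atleast_2d(p)/1000.; c,s=np.cos(b[2]),np.sin(b[2])
    return np.c_[b[0]+c*p[:,0]-s*p[:,1],b[1]+s*p[:,0]+c*p[:,1],p[:,2]]
E
python3 - <<'E'
from h import *
from scipy.optimize import least_squares
C=lambda u,v:(215+u/4.7,145+v/4.7)
# p, uv, weights
D=[((-59,174,30),C(49,328),1,1),((-59,-174,30),C(534,333),1,1),((-16,84,22),C(181,272),1,0),((-16,0,22),C(295,272),1,0),((-16,-84,22),C(409,278),1,0),
((21,168,36),C(64,221),1,1),((21,-168,36),C(525,224),1,1)]
P=np.array([d[0] for d in D]);U=np.array([d[1] for d in D]);W=np.array([d[2:] for d in D])
f=lambda b:((proj('top',box2w(P,b))-U)*W).ravel()
r=least_squares(f,[.48,.25,0],x_scale=[.01,.01,.05],loss='soft_l1'); b=r.x
print(b,(f(b).reshape(-1,2)*4.7).round(1).tolist())
pad=atz('top',[C(239,291)],.0018+.006)[0]; 
def tobox(w): 
    c,s=np.cos(b[2]),np.sin(b[2]); d=w[:2]-b[:2]; return (np.array([c*d[0]+s*d[1],-s*d[0]+c*d[1]])*1000).round(1)
print('pad',pad,tobox(pad))
print('bay',box2w([(-16,y,0) for y in(126,42,-42,-126)],b).round(4))
# dark blobs silhouettes -> spools
im=cv2.imread('pics/top0.png'); m=(im.max(2)<70).astype(np.uint8)
def model(x,y,R=.0235,H=.075,z0=0):
    t=np.linspace(0,2*np.pi,60); pts=np.r_[np.c_[x+R*np.cos(t),y+R*np.sin(t),0*t+z0],np.c_[x+.021*np.cos(t),y+.021*np.sin(t),0*t+z0+H],np.c_[x+.0225*np.cos(t),y+.0225*np.sin(t),0*t+z0+H-.004]]
    return cv2.convexHull((proj('top',pts)*16).astype(np.float32)/16)
def fit(u0,v0,u1,v1,z0,x,y):
    mm=np.zeros_like(m); mm[v0:v1,u0:u1]=m[v0:v1,u0:u1]
    n,l,s,c=cv2.connectedComponentsWithStats(mm); k=1+s[1:,4].argmax(); M=cv2.moments((l==k).astype(np.uint8),True)
    g=np.array([M['m10'],M['m01']])/M['m00']
    def e(p):
        h=model(*p,z0=z0); q=cv2.moments(h); return [q['m10']/q['m00']-g[0],q['m01']/q['m00']-g[1]]
    r=least_squares(e,[x,y],diff_step=1e-3); print(g,s[k],cv2.contourArea(model(*r.x,z0=z0)),r.x,r.cost); return r.x
d=fit(360,200,382,228,0,.42,-.065)
c=fit(228,190,252,216,.006,.46,.37); print('c box',tobox(c))
for n,q in (('a',(281,183,302,213)),('b',(305,183,326,213))):
    mm=np.zeros_like(m); mm[q[1]:q[3],q[0]:q[2]]=m[q[1]:q[3],q[0]:q[2]]
    n_,l,s,_=cv2.connectedComponentsWithStats(mm);k=1+s[1:,4].argmax(); ctr=(s[k,0]+s[k,2]/2-.5,s[k,1]+s[k,3]/2-.5)
    w=atz('top',[ctr],.05)[0]; print(n,s[k],w,tobox(w))
print('tin/glue box',tobox(np.array([.449,-.335])),tobox(np.array([.419,.558])))
E
```

```text
[ 0.48515986  0.24854514 -0.01121609] [[0.8, 1.5], [-0.1, 0.8], [-1.5, 0.0], [-0.1, 0.0], [1.3, -0.0], [-1.7, -1.9], [1.3, -0.7]]
pad [0.45999645 0.29106808 0.0078    ] [-25.6  42.2]
bay [[0.4706 0.3747 0.    ]
 [0.4696 0.2907 0.    ]
 [0.4687 0.2067 0.    ]
 [0.4677 0.1227 0.    ]]
[371.47368421 216.21052632] [364 209  16  16 190] 204.6519298311323 [ 0.42224406 -0.06871594] 4.637369291212166e-13
[239.63855422 204.30722892] [232 197  16  15 166] 223.36658323695883 [0.46280192 0.37451843] 3.4540449020460544e-13
c box [-23.8 125.7]
a [286 186  12  23 247] [0.4860115  0.19995834 0.05      ] [  1.4 -48.6]
b [310 186  12  23 248] [0.48584621 0.1193237  0.05      ] [   2.1 -129.2]
tin/glue box [ -29.6 -583.9] [-69.6 308.7]
```

The box fit is good to about 1 px. Its origin is (0.485, 0.2485) with yaw −0.011. I'm moving above the first tipped spool with the fingers closing along the box's y axis.

Call:
{"op": "arm_command", "data": {
  "targets": [
    [0.636, -0.638, 0, 0.155],
    [0.636, -0.638, 0, 0.155],
    [0.636, -0.638, 0, 0.155],
    [0.636, -0.638, 0, 0.155],
    [0.636, -0.638, 0, 0.155],
    [0.636, -0.638, 0, 0.155],
    [0.636, -0.638, 0, 0.155],
    [0.636, -0.638, 0, 0.155]
  ],
  "claw": 0.23
}}

```text
time: 0.77
tool_pos: [0.4124, 0.2865, 0.2051]
ee_rot: [-3.142, -0.001, 3.131]
wrist_force: [0.6, 1.2, 0.6]
width: 0.0723
finger_force: 0.0
```

Call:
{"op": "arm_command", "data": {
  "targets": [
    [0.165, -0.165, 0, 0],
    [0.165, -0.165, 0, 0],
    [0.165, -0.165, 0, 0],
    [0.165, -0.165, 0, 0],
    [0.165, -0.165, 0, 0],
    [0.165, -0.165, 0, 0]
  ]
}}

```text
time: 1.27
tool_pos: [0.4936, 0.206, 0.205]
ee_rot: [3.141, -0.002, 3.13]
wrist_force: [-0.5, -0.2, 0.6]
width: 0.0725
finger_force: 0.0
```

```bash
python3 - <<'E'
from h import *
im=snap('scene','s1.png'); cv2.imwrite('pics/s1c.png',cv2.resize(im[150:300,190:390,::-1],None,fx=4,fy=4,interpolation=cv2.INTER_CUBIC))
o=robot.get_obs(); print(o['time'],o['tool_pos'],o['ee_rot'],o['wrist_force'])
b=[0.48515986,0.24854514,-0.01121609]
T=np.radians(47);
for y in (-48.6,-129):
    F=np.array([-27.2,y,23.2]);u=np.array([np.sin(T),0,np.cos(T)]);n=np.array([np.cos(T),0,-np.sin(T)])
    print(((proj('scene',box2w([F-23.5*n,F+23.5*n,F+75*u-22*n,F+75*u+22*n,(-59,y,30)],b))-[190,150])*4).round(0).tolist())
E
```

```text
1.3167 [0.49335706 0.20651586 0.20522659] [ 3.14121524e+00 -1.01085088e-03  3.13150860e+00] [-0.23536068  0.43339358 -0.10252236]
[[470.0, 325.0], [439.0, 347.0], [417.0, 242.0], [390.0, 265.0], [485.0, 344.0]]
[[539.0, 286.0], [508.0, 308.0], [488.0, 206.0], [460.0, 229.0], [554.0, 304.0]]
```

View pics/s1c.png

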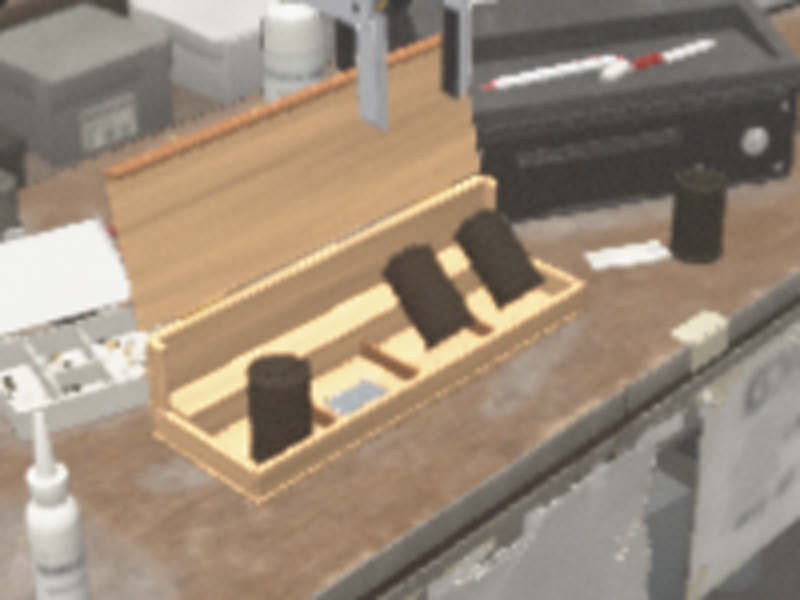

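The scene view matches the model: the tipped spools at (430,295) and (498,257), with spool_c standing at (280,405) and d at (697,215). I'm descending to pinch the first.

Call:
{"op": "arm_command", "data": {
  "targets": [
    [0.012, -0.013, -0.15, 0],
    [0.012, -0.013, -0.28, 0],
    [0.012, -0.013, -0.32, 0],
    [0.012, -0.013, -0.322, 0],
    [0.012, -0.013, -0.322, 0],
    [0.012, -0.013, -0.322, 0],
    [0.012, -0.013, -0.322, 0]
  ]
}}

```text
time: 1.9
tool_pos: [0.5012, 0.2006, 0.0471]
ee_rot: [3.14, 0.004, 3.132]
wrist_force: [-0.5, 0.1, 0.1]
width: 0.0724
finger_force: 0.0
```

Call:
{"op": "arm_command", "data": {
  "targets": [
    [0, 0, 0, 0],
    [0, 0, 0, 0],
    [0, 0, 0, 0],
    [0, 0, 0, 0],
    [0, 0, 0, 0],
    [0, 0, 0, 0]
  ],
  "claw": 1
}}

```text
time: 2.4
tool_pos: [0.501, 0.1994, 0.0456]
ee_rot: [3.141, 0.002, 3.13]
wrist_force: [-0.6, 0.1, 3.4]
width: 0.0449
finger_force: 30.0
```

Call:
{"op": "arm_command", "data": {
  "targets": [
    [0, 0, 0.02, 0],
    [0, 0, 0.04, 0],
    [0, 0, 0.06, 0],
    [0, 0, 0.06, 0],
    [0, 0, 0.06, 0]
  ]
}}

```text
time: 2.82
tool_pos: [0.501, 0.1995, 0.0758]
ee_rot: [3.141, 0.002, 3.13]
wrist_force: [-0.0, 0.0, -1.8]
width: 0.0451
finger_force: 30.0
```

```bash
python3 - <<'E'
from h import *
im=snap('scene','s2.png'); cv2.imwrite('pics/s2c.png',cv2.resize(im[180:260,250:350,::-1],None,fx=6,fy=6,interpolation=cv2.INTER_CUBIC))
E
```

```text
(no output)
```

View pics/s2c.png

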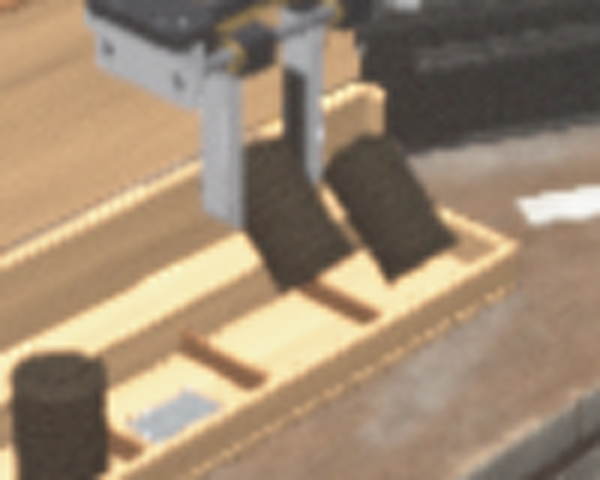

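The pinch holds the spool at its tilt (foot at (310,270), still about 47°). I'll set the foot's back corner on the floor and swing the grasp point forward around it.

Call:
{"op": "arm_command", "data": {
  "targets": [
    [0.008, 0, -0.03, 0],
    [0.008, 0, -0.062, 0],
    [0.008, 0, -0.063, 0],
    [-0.0044, 0, -0.0576, 0],
    [-0.0174, 0, -0.0536, 0],
    [-0.0282, 0, -0.0516, 0],
    [-0.0394, 0, -0.0504, 0],
    [-0.0394, 0, -0.0504, 0]
  ]
}}

```text
time: 3.53
tool_pos: [0.4792, 0.1993, 0.0493]
ee_rot: [3.142, -0.001, 3.131]
wrist_force: [0.5, -0.0, -0.9]
width: 0.0452
finger_force: 30.0
```

```bash
python3 - <<'E'
from h import *
im=snap('scene','s3.png'); cv2.imwrite('pics/s3c.png',cv2.resize(im[180:260,250:350,::-1],None,fx=6,fy=6,interpolation=cv2.INTER_CUBIC))
E
```

```text
(no output)
```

View pics/s3c.png

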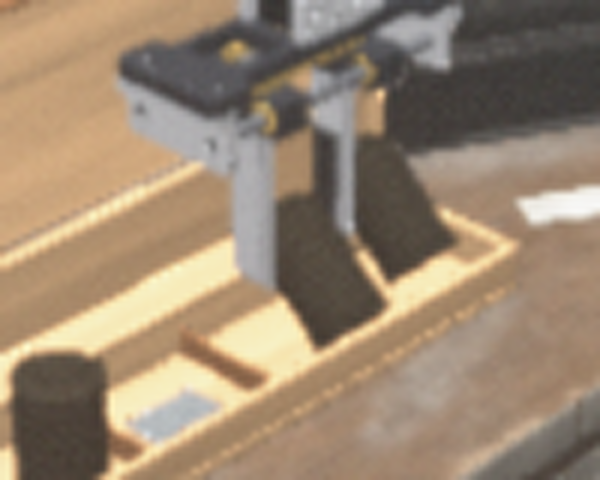

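It slid without turning, so friction alone isn't enough. I'll put it back on the step edge, centred in its bay, and regrip lower. Then I can use the back wall's edge to turn it.

Call:
{"op": "arm_command", "data": {
  "targets": [
    [0.01, 0.012, 0.03, 0],
    [0.044, 0.012, 0.03, 0],
    [0.044, 0.012, 0.01, 0],
    [0.044, 0.012, -0.006, 0],
    [0.044, 0.012, -0.006, 0],
    [0.044, 0.012, -0.006, 0]
  ]
}}

```text
time: 4.08
tool_pos: [0.5005, 0.2047, 0.0443]
ee_rot: [-3.14, -0.004, 3.13]
wrist_force: [0.8, 0.7, -0.8]
width: 0.0449
finger_force: 30.0
```

Call:
{"op": "arm_command", "data": {
  "targets": [
    [0, 0, 0, 0],
    [0, 0, 0, 0],
    [0, 0, 0, 0],
    [-0.02, 0, -0.018, 0],
    [-0.039, 0, -0.036, 0],
    [-0.039, 0, -0.036, 0],
    [-0.039, 0, -0.036, 0],
    [-0.039, 0, -0.036, 0]
  ],
  "claw": 0.3
}}

```text
time: 4.75
tool_pos: [0.4838, 0.2054, 0.0291]
ee_rot: [3.141, 0.002, 3.13]
wrist_force: [1.3, 1.2, 0.8]
width: 0.0655
finger_force: 0.0
```

Call:
{"op": "arm_command", "data": {
  "targets": [
    [0, 0, 0, 0],
    [0, 0, 0, 0],
    [0, 0, 0, 0],
    [0, 0, 0, 0],
    [0, 0, 0, 0],
    [0, 0, 0, 0]
  ],
  "claw": 1
}}

```text
time: 5.25
tool_pos: [0.4834, 0.2053, 0.0287]
ee_rot: [3.141, 0.001, 3.13]
wrist_force: [-0.2, -0.5, 0.8]
width: 0.0459
finger_force: 30.0
```

Call:
{"op": "arm_command", "data": {
  "targets": [
    [0, 0, 0.03, 0],
    [0, 0, 0.058, 0],
    [0.012, 0, 0.058, 0],
    [0.024, 0, 0.058, 0],
    [0.034, 0, 0.058, 0],
    [0.042, 0, 0.058, 0],
    [0.046, 0, 0.058, 0],
    [0.046, 0, 0.058, 0]
  ]
}}

```text
time: 5.92
tool_pos: [0.4996, 0.205, 0.0531]
ee_rot: [-3.14, -0.017, 3.131]
wrist_force: [-12.3, 1.0, 0.3]
width: 0.0457
finger_force: 29.9
```

```bash
python3 - <<'E'
from h import *
print(robot.get_obs()['wrist_force'])
im=snap('scene','s4.png'); cv2.imwrite('pics/s4c.png',cv2.resize(im[180:260,250:350,::-1],None,fx=6,fy=6,interpolation=cv2.INTER_CUBIC))
E
```

```text
[-12.29057836   0.99415215   0.34056151]
```

View pics/s4c.png

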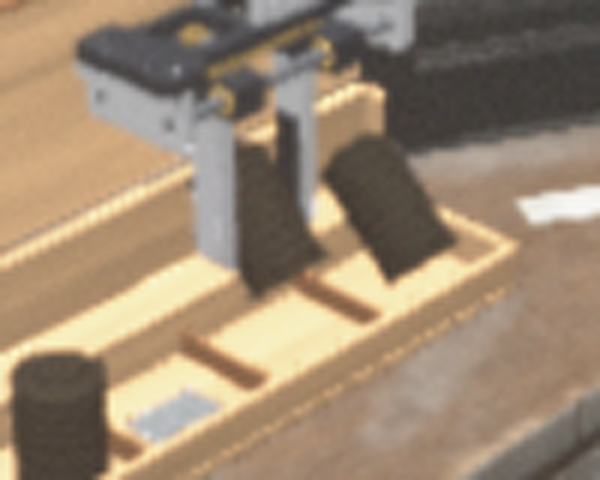

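It's turning (about 35° now, wrist force 12 N), but the foot is near the step face. I'll back off, rise a bit and push again.

Call:
{"op": "arm_command", "data": {
  "targets": [
    [-0.02, 0, 0.01, 0],
    [-0.03, 0, 0.035, 0],
    [-0.03, 0, 0.035, 0],
    [-0.03, 0, 0.035, 0],
    [-0.03, 0, 0.035, 0]
  ]
}}

```text
time: 6.38
tool_pos: [0.4919, 0.2054, 0.0757]
ee_rot: [3.141, 0.002, 3.13]
wrist_force: [0.4, 0.2, -1.6]
width: 0.0458
finger_force: 30.0
```

Call:
{"op": "arm_command", "data": {
  "targets": [
    [0.015, 0, 0, 0],
    [0.03, 0, 0, 0],
    [0.04, 0, 0, 0],
    [0.048, 0, 0, 0],
    [0.056, 0, 0, 0],
    [0.056, 0, 0, 0]
  ]
}}

```text
time: 6.88
tool_pos: [0.5142, 0.2051, 0.0724]
ee_rot: [-3.14, -0.014, 3.131]
wrist_force: [-11.3, 0.2, 1.2]
width: 0.0456
finger_force: 29.9
```

Call:
{"op": "arm_command", "data": {
  "targets": [
    [-0.06, 0, 0.005, 0],
    [-0.11, 0, 0, 0],
    [-0.11, 0, -0.04, 0],
    [-0.11, 0, -0.08, 0],
    [-0.11, 0, -0.095, 0],
    [-0.11, 0, -0.1, 0],
    [-0.11, 0, -0.105, 0],
    [-0.11, 0, -0.108, 0]
  ]
}}

```text
time: 7.55
tool_pos: [0.4688, 0.2057, 0.0257]
ee_rot: [3.14, 0.009, 3.13]
wrist_force: [0.5, -1.7, 18.9]
width: 0.046
finger_force: 30.0
```

```bash
python3 - <<'E'
from h import *
print(robot.get_obs()['tool_pos'],robot.get_obs()['wrist_force'],robot.get_obs()['wrist_torque'])
im=snap('scene','s5.png'); cv2.imwrite('pics/s5c.png',cv2.resize(im[180:260,250:350,::-1],None,fx=6,fy=6,interpolation=cv2.INTER_CUBIC))
E
```

```text
[0.46884078 0.20565255 0.02568055] [ 0.45705309 -1.73300661 18.94126039] [-0.51428102  0.18006878 -0.03412787]
```

View pics/s5c.png

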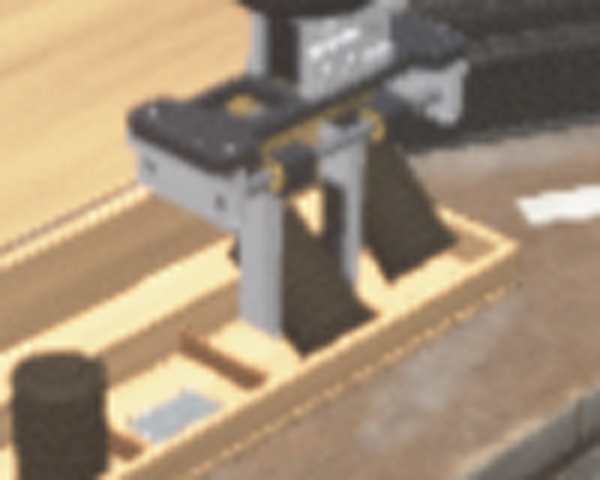

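The spool still looks tilted (foot at (335,335)). Rather than more viewing, I'll measure the lean numerically from the images with a silhouette fit.

```bash
cat >> h.py <<'E'
B=[0.48515986,0.24854514,-0.01121609]
def w2b(w):
    c,s=np.cos(B[2]),np.sin(B[2]); d=np.asarray(w)[:2]-B[:2]
    return np.array([c*d[0]+s*d[1],-s*d[0]+c*d[1],w[2]])*1000
def hull(n,F,th):
    u=np.array([np.sin(th),0,np.cos(th)]);a=np.array([np.cos(th),0,-np.sin(th)]);y=np.array([0,1,0])
    t=np.linspace(0,2*np.pi,40)[:,None]
    ring=lambda s,r:F+s*u+r*(np.cos(t)*a+np.sin(t)*y)
    return cv2.convexHull(proj(n,box2w(np.r_[ring(0,23.5),ring(71,22.5),ring(75,20)],B)).astype(np.float32))
def lean(img,tcp,srange=range(24,46,2),show=True):
    """img BGR scene picture; held spool pinched at grasp point of tcp; returns (score,lean deg,s)"""
    K=4; im=cv2.resize(img,None,fx=K,fy=K).astype(int)
    mx=im.max(2); dark=mx<95; wood=(im[:,:,2]-im[:,:,0]>45)&(mx>110)
    P=w2b(tcp)+[0,0,19]; out=[]
    for s in srange:
        for d in range(-15,75,3):
            th=np.radians(d);u=np.array([np.sin(th),0,np.cos(th)])
            m=np.zeros(dark.shape,np.uint8); cv2.fillPoly(m,[np.round((hull('scene',P-s*u,th)+.5)*K-.5).astype(np.int32)],1)
            m2=cv2.dilate(m,np.ones((49,49)))-m
            # only the parts below the grasp matter (gripper dark parts above)
            out.append(((m*dark).sum()-2*(m*wood).sum(),d,s))
    out.sort(reverse=True); return out[:6]
E
python3 - <<'E'
from h import *
for f,t in(('s2',(.501,.1995,.0758)),('s4',(.4996,.205,.0531)),('s5',(.4688,.2057,.0257))):
    print(f,lean(cv2.imread(f'pics/{f}.png'),np.array(t),range(50,68,3) if f=='s2' else range(26,46,3)))
E
```

```text
s2 [(np.uint64(18446744073709551591), -3, 59), (np.uint64(18446744073709551572), -9, 50), (np.uint64(18446744073709551570), 0, 62), (np.uint64(18446744073709551544), 6, 65), (np.uint64(18446744073709551510), -6, 56), (np.uint64(18446744073709551460), -9, 53)]
s4 [(np.uint64(2596), 45, 32), (np.uint64(2588), 36, 32), (np.uint64(2577), 39, 32), (np.uint64(2575), 42, 32), (np.uint64(2533), 42, 35), (np.uint64(2525), 48, 32)]
s5 [(np.uint64(18446744073709551591), 69, 41), (np.uint64(18446744073709551583), -12, 41), (np.uint64(18446744073709551553), 30, 41), (np.uint64(18446744073709551531), -9, 41), (np.uint64(18446744073709551523), 27, 41), (np.uint64(18446744073709551511), 72, 41)]h.py:41: RuntimeWarning: overflow encountered in scalar subtract
  out.append(((m*dark).sum()-2*(m*wood).sum(),d,s))
```

```bash
python3 - <<'E'
s=open('h.py').read()
i=s.index("def lean("); s=s[:i]+'''def lean(img,tcp,srange=range(24,46,3),others=((-27.2,-129,23.2,47),),n=6):
    """img BGR scene picture, spool pinched at grasp point of tcp; (score, lean deg, s)"""
    K=3; im=cv2.resize(img,None,fx=K,fy=K).astype(int); mx=im.max(2)
    dark=(mx<85).astype(int); wood=((im[:,:,2]-im[:,:,0]>40)&(mx>105)).astype(int)
    P=w2b(tcp)+[0,0,19]; ok=np.ones(dark.shape,np.uint8)
    fill=lambda m,h,v:cv2.fillPoly(m,[np.round((h+.5)*K-.5).astype(np.int32)],v)
    for o in others: fill(ok,hull('scene',np.array(o[:3]),np.radians(o[3])),0)
    ok=cv2.erode(ok,np.ones((7,7)))
    y0=int(proj('scene',box2w([P+[0,0,62]],B))[0,1]*K); ok[:y0]=0
    c=(proj('scene',box2w([P],B))[0]*K).astype(int); w=np.zeros_like(ok); cv2.circle(w,tuple(int(v) for v in c),75,1,-1); ok=ok*w
    out=[]
    for s in srange:
        for d in range(-12,75,3):
            th=np.radians(d);u=np.array([np.sin(th),0,np.cos(th)])
            m=fill(np.zeros(dark.shape,np.uint8),hull('scene',P-s*u,th),1).astype(int)
            out.append((int((ok*(m*dark-(1-m)*dark-m*wood)).sum()),d,s))
    out.sort(reverse=True); return out[:n]
'''
open('h.py','w').write(s)
E
python3 - <<'E'
from h import *
for f,t,r in(('s2',(.501,.1995,.0758),range(50,68,3)),('s3',(.4792,.1993,.0493),range(50,68,3)),('s4',(.4996,.205,.0531),range(26,46,3)),('s5',(.4688,.2057,.0257),range(26,46,3))):
    im=cv2.imread(f'pics/{f}.png'); print(f,lean(im,np.array(t),r))
    P=w2b(t)+[0,0,19]; q=proj('scene',box2w([P-[15,0,15],P+[0,23,0]],B)).round().astype(int); print(q.tolist(),[im[v,u].tolist() for u,v in q])
E
```

```text
s2 [(822, 51, 53), (822, 48, 53), (818, 42, 56), (812, 54, 53), (799, 48, 56), (795, 45, 56)]
[[297, 215], [288, 212]] [[64, 77, 86], [159, 160, 161]]
s3 [(961, 60, 50), (948, 57, 50), (936, 63, 50), (934, 57, 53), (929, 54, 50), (926, 54, 53)]
[[302, 225], [293, 222]] [[65, 74, 83], [161, 160, 161]]
s4 [(839, 6, 26), (839, 3, 26), (832, 9, 26), (829, 0, 26), (818, -9, 26), (815, -12, 26)]
[[296, 222], [287, 219]] [[62, 72, 81], [163, 163, 165]]
s5 [(228, 33, 26), (222, 30, 26), (221, 36, 26), (200, 42, 29), (192, 39, 26), (191, 27, 26)]
[[303, 233], [294, 230]] [[65, 76, 87], [163, 160, 162]]
```

```bash
sed -i 's/dark=(mx<85).astype(int)/dark=((mx<108)\&(im[:,:,2]-im[:,:,0]<38)).astype(int)/' h.py
python3 - <<'E'
from h import *
for f,t,r in(('s2',(.501,.1995,.0758),range(50,68,3)),('s3',(.4792,.1993,.0493),range(50,68,3)),('s4',(.4996,.205,.0531),range(26,46,3)),('s5',(.4688,.2057,.0257),range(26,46,3))):
    im=cv2.imread(f'pics/{f}.png'); print(f,lean(im,np.array(t),r))
E
```

```text
s2 [(1690, 42, 56), (1681, 48, 56), (1679, 45, 56), (1662, 48, 53), (1654, 51, 53), (1650, 39, 56)]
s3 [(1926, 57, 53), (1926, 54, 53), (1906, 51, 53), (1886, 48, 53), (1879, 39, 53), (1878, 60, 53)]
s4 [(1703, 3, 26), (1693, 0, 26), (1679, 6, 26), (1656, 9, 26), (1649, 6, 29), (1648, -3, 26)]
s5 [(1298, 30, 26), (1274, 33, 26), (1271, 27, 26), (1256, 42, 29), (1249, 15, 26), (1243, 36, 26)]
```

Its lean rose again on the way down, because the second push was too high to turn it. I'll lift, then push along an arc with the back wall's top edge above the pinch, and retreat purely forward.

Call:
{"op": "arm_command", "data": {
  "targets": [
    [0, 0, 0.03, 0],
    [0, 0, 0.07, 0],
    [0, 0, 0.105, 0],
    [0, 0, 0.105, 0],
    [0, 0, 0.105, 0],
    [0, 0, 0.105, 0]
  ]
}}

```text
time: 8.1
tool_pos: [0.4637, 0.205, 0.0721]
ee_rot: [-3.141, -0.002, 3.13]
wrist_force: [0.3, -0.2, -1.2]
width: 0.0455
finger_force: 30.0
```

```bash
python3 - <<'E'
from h import *
im=snap('scene','s6.png')[:,:,::-1].copy(); o=robot.get_obs(); print(o['tool_pos'],w2b(o['tool_pos'])); print(lean(im,o['tool_pos'],range(23,46,3)))
E
```

```text
[0.46319428 0.20487229 0.07162088] [-21.47436676 -43.91646179  71.62087897]
[(729, 0, 23), (716, -3, 23), (715, 3, 23), (705, -12, 23), (703, -6, 23), (684, -3, 26)]
```

```bash
python3 - <<'E'
from h import *
T={'s4':(.4996,.205,.0531),'s6':(.46319,.20487,.0716)}
row=[]
for f,sets in(('s4',[(20,33),(40,33)]),('s6',[(55,32),(20,32)])):
    im=cv2.imread(f'pics/{f}.png'); x0,y0,K=255,175,9
    c=cv2.resize(im[y0:y0+65,x0:x0+44*1],None,fx=K,fy=K,interpolation=cv2.INTER_CUBIC)
    P=w2b(T[f])+[0,0,19]
    for (d,s),col in zip(sets,((0,255,0),(255,0,255))):
        th=np.radians(d);u=np.array([np.sin(th),0,np.cos(th)])
        h=((hull('scene',P-s*u,th)-[x0,y0]+.5)*K).astype(np.int32); cv2.polylines(c,[h],True,col,1)
    row.append(c)
cv2.imwrite('pics/cmp.png',np.hstack(row))
E
```

```text
(no output)
```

View pics/cmp.png

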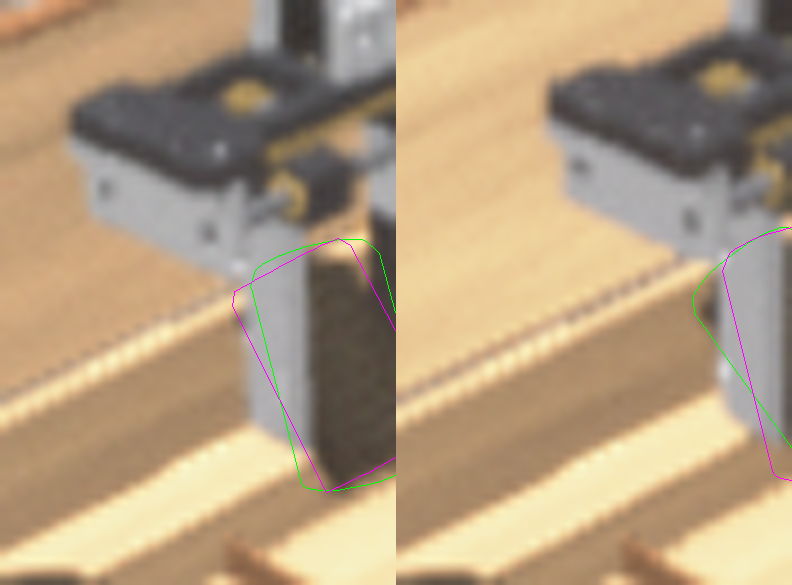

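```bash
python3 - <<'E'
from h import *
t=snap('top','t6.png')
for a in (1.3,1.5,1.7,1.8,1.9,2.0,2.1,2.2):
    p=[(60-118.5*np.cos(a),y,89+118.5*np.sin(a)) for y in(174,0)]
    print(a,proj('scene',box2w(p,B)).round(0).tolist(),proj('top',box2w(p,B)).round(0).tolist())
a=cv2.imread('pics/top0.png').astype(int);b=cv2.imread('pics/t6.png').astype(int)
for im in(a,b): print([(v,im[v,250].tolist()) for v in range(140,186,3)])
E
```

```text
1.3 [[231.0, 201.0], [279.0, 181.0]] [[213.0, 177.0], [272.0, 178.0]]
1.5 [[225.0, 197.0], [273.0, 177.0]] [[214.0, 169.0], [272.0, 170.0]]
1.7 [[220.0, 195.0], [267.0, 175.0]] [[214.0, 162.0], [272.0, 162.0]]
1.8 [[217.0, 194.0], [265.0, 174.0]] [[215.0, 158.0], [273.0, 159.0]]
1.9 [[215.0, 194.0], [262.0, 174.0]] [[215.0, 155.0], [273.0, 155.0]]
2.0 [[212.0, 194.0], [260.0, 174.0]] [[216.0, 152.0], [273.0, 152.0]]
2.1 [[210.0, 194.0], [258.0, 175.0]] [[216.0, 149.0], [273.0, 150.0]]
2.2 [[208.0, 195.0], [256.0, 176.0]] [[217.0, 147.0], [274.0, 147.0]]
[(140, [237, 242, 244]), (143, [237, 242, 243]), (146, [116, 133, 150]), (149, [148, 161, 169]), (152, [223, 234, 239]), (155, [217, 231, 236]), (158, [53, 106, 177]), (161, [50, 99, 163]), (164, [60, 100, 136]), (167, [59, 100, 137]), (170, [61, 101, 141]), (173, [63, 105, 144]), (176, [76, 127, 172]), (179, [75, 126, 172]), (182, [77, 126, 169]), (185, [139, 219, 248])]
[(140, [242, 247, 248]), (143, [242, 247, 248]), (146, [105, 137, 176]), (149, [57, 115, 186]), (152, [96, 157, 209]), (155, [95, 156, 207]), (158, [85, 141, 188]), (161, [94, 156, 207]), (164, [89, 146, 193]), (167, [90, 141, 181]), (170, [85, 133, 172]), (173, [90, 150, 198]), (176, [116, 187, 230]), (179, [81, 136, 183]), (182, [80, 134, 179]), (185, [148, 228, 251])]
```

Call:
{"op": "arm_command", "data": {
  "targets": [
    [0.04, 0, 0, 0],
    [0.062, 0, -0.008, 0],
    [0.071, 0, -0.019, 0],
    [0.079, 0, -0.025, 0],
    [0.086, 0, -0.027, 0],
    [0.094, 0, -0.03, 0],
    [0.102, 0, -0.03, 0],
    [0.102, 0, -0.03, 0]
  ]
}}

```text
time: 8.87
tool_pos: [0.5089, 0.2049, 0.0549]
ee_rot: [-3.139, -0.015, 3.131]
wrist_force: [-9.6, -0.2, 0.7]
width: 0.0456
finger_force: 29.9
```

```bash
cat >> h.py <<'E'
def lean2(img,tcp,srange=range(23,46,3),others=((-27.2,-129,23.2,47),),n=5):
    K=3; im=cv2.resize(img,None,fx=K,fy=K).astype(int); mx=im.max(2)
    dark=((mx<108)&(im[:,:,2]-im[:,:,0]<38)).astype(int); wood=1-dark
    P=w2b(tcp)+[0,0,19]; ok=np.zeros(dark.shape,np.uint8)
    fill=lambda m,h,v:cv2.fillPoly(m,[np.round((h+.5)*K-.5).astype(np.int32)],v)
    c=proj('scene',box2w([P],B))[0]*K; cv2.circle(ok,(int(c[0]),int(c[1])),90,1,-1)
    for o in others: fill(ok,hull('scene',np.array(o[:3]),np.radians(o[3])),0)
    def bx(x,y,z): fill(ok,cv2.convexHull(proj('scene',box2w([P+[i,j,k] for i in x for j in y for k in z],B)).astype(np.float32)),0)
    bx((-11,11),(21,38),(-21,80)); bx((-11,11),(-38,-21),(-21,80)); bx((-42,42),(-95,95),(58,140))
    ok=cv2.erode(ok,np.ones((5,5))); out=[]
    for s in srange:
        for d in range(-15,75,3):
            th=np.radians(d);u=np.array([np.sin(th),0,np.cos(th)])
            m=fill(np.zeros(dark.shape,np.uint8),hull('scene',P-s*u,th),1).astype(int)
            out.append((int((ok*(m!=dark)).sum()),d,s))
    out.sort(); return out[:n],int(ok.sum())
E
python3 - <<'E'
from h import *
im=snap('scene','s7.png')[:,:,::-1].copy(); o=robot.get_obs(); print(o['tool_pos'],w2b(o['tool_pos']),o['wrist_force']); 
for f,t,r in(('s2',(.501,.1995,.0758),range(50,68,3)),('s3',(.4792,.1993,.0493),range(50,68,3)),('s4',(.4996,.205,.0531),range(23,46,3)),('s5',(.4688,.2057,.0257),range(23,46,3)),('s6',(.4632,.2049,.0716),range(23,46,3)),('s7',o['tool_pos'],range(23,46,3))):
    print(f,lean2(cv2.imread(f'pics/{f}.png'),np.array(t),r))
E
```

```text
[0.50902603 0.20487734 0.05508691] [ 24.35443951 -43.39737594  55.08690831] [-9.5939328  -0.11203982  1.42392745]
s2 ([(772, 51, 53), (780, 54, 53), (784, 48, 53), (798, 57, 53), (844, 48, 56)], 10083)
s3 ([(281, 60, 50), (292, 57, 50), (297, 63, 50), (317, 54, 50), (329, 57, 53)], 10282)
s4 ([(116, 54, 29), (119, 57, 29), (122, 45, 32), (132, 30, 29), (133, 42, 32)], 9824)
s5 ([(43, 42, 29), (45, 33, 26), (49, 30, 26), (54, 45, 29), (58, 36, 26)], 10978)
s6 ([(457, 54, 29), (463, 63, 26), (471, 51, 29), (472, 57, 29), (473, 66, 26)], 10532)
s7 ([(83, 27, 32), (91, 30, 32), (108, 24, 32), (112, 18, 29), (114, 33, 32)], 10249)
```

Call:
{"op": "arm_command", "data": {
  "targets": [
    [0.008, 0, 0.002, 0],
    [0.008, 0, 0.002, 0],
    [-0.03, 0, 0.004, 0],
    [-0.07, 0, 0.006, 0],
    [-0.1, 0, 0.01, 0],
    [-0.1, 0, 0, 0],
    [-0.1, 0, -0.02, 0],
    [-0.1, 0, -0.02, 0]
  ]
}}

```text
time: 9.58
tool_pos: [0.4637, 0.2047, 0.0455]
ee_rot: [-3.14, -0.004, 3.13]
wrist_force: [-0.5, 0.2, -0.9]
width: 0.0455
finger_force: 30.0
```

```bash
python3 - <<'E'
from h import *
im=snap('scene','s8.png')[:,:,::-1].copy(); o=robot.get_obs(); print(o['tool_pos'],w2b(o['tool_pos']),o['wrist_force']); 
print(lean2(im,o['tool_pos'],range(23,46,3)))
E
```

```text
[0.46417465 0.20478251 0.04614243] [-20.49305336 -43.99524558  46.14242917] [-0.32051678  0.10003957 -1.16714301]
([(86, 27, 32), (89, 24, 32), (100, 21, 32), (106, 18, 29), (109, 15, 29)], 10802)
```

The lean is now about 24°. I'll shift back a bit to clear the front wall and press the foot flat.

Call:
{"op": "arm_command", "data": {
  "targets": [
    [0.025, 0.004, 0, 0],
    [0.025, 0.004, -0.02, 0],
    [0.025, 0.004, -0.036, 0],
    [0.025, 0.004, -0.042, 0],
    [0.025, 0.004, -0.047, 0],
    [0.025, 0.004, -0.052, 0],
    [0.025, 0.004, -0.056, 0],
    [0.025, 0.004, -0.06, 0]
  ]
}}

```text
time: 10.3
tool_pos: [0.483, 0.2071, 0.0256]
ee_rot: [3.141, 0.013, 3.131]
wrist_force: [-0.3, -5.4, 30.6]
width: 0.0454
finger_force: 30.0
```

```bash
python3 - <<'E'
from h import *
im=snap('scene','s9.png')[:,:,::-1].copy(); o=robot.get_obs(); print(o['tool_pos'],w2b(o['tool_pos']),o['wrist_force']); 
print(lean2(im,o['tool_pos'],range(23,46,3)))
E
```

```text
[0.4833086  0.2070999  0.02556573] [ -1.3863006  -41.46339625  25.56572819] [-0.21341899 -4.42140804 24.89644555]
([(94, 36, 32), (103, 66, 29), (103, 72, 29), (105, 63, 29), (105, 69, 29)], 10706)
```

Call:
{"op": "arm_command", "data": {
  "targets": [
    [-0.006, 0, 0, 0],
    [-0.012, 0, 0, 0],
    [-0.018, 0, 0, 0],
    [-0.024, 0, 0, 0],
    [-0.03, 0, 0, 0],
    [-0.03, 0, 0, 0]
  ]
}}

```text
time: 10.85
tool_pos: [0.4772, 0.2074, 0.0262]
ee_rot: [3.139, 0.035, 3.13]
wrist_force: [20.0, -3.3, 8.8]
width: 0.0454
finger_force: 30.3
```

```bash
python3 - <<'E'
from h import *
im=snap('scene','s10.png')[:,:,::-1].copy(); o=robot.get_obs(); print(o['tool_pos'],w2b(o['tool_pos']),o['wrist_force']); 
print(lean2(im,o['tool_pos'],range(23,46,3)))
E
```

```text
[0.47723928 0.20741649 0.02620398] [ -7.45879367 -41.21490321  26.20397923] [20.97563201 -3.20432158  8.93564218]
([(61, 33, 32), (75, 36, 32), (79, 21, 29), (81, 30, 32), (83, 24, 29)], 10781)
```

Call:
{"op": "arm_command", "data": {
  "targets": [
    [0.02, 0, 0.03, 0],
    [0.041, 0, 0.09, 0],
    [0.073, 0, 0.092, 0],
    [0.09, 0, 0.09, 0],
    [0.103, 0, 0.09, 0],
    [0.115, 0, 0.088, 0],
    [0.123, 0, 0.088, 0],
    [0.123, 0, 0.088, 0]
  ]
}}

```text
time: 11.57
tool_pos: [0.5176, 0.2066, 0.0589]
ee_rot: [-3.139, -0.016, 3.131]
wrist_force: [-11.4, -1.0, 4.2]
width: 0.0453
finger_force: 29.8
```

```bash
python3 - <<'E'
from h import *
im=snap('scene','s11.png')[:,:,::-1].copy(); o=robot.get_obs(); print(o['tool_pos'],w2b(o['tool_pos']),o['wrist_force']); 
print(lean2(im,o['tool_pos'],range(23,46,3)))
E
```

```text
[0.51760762 0.20661318 0.05891193] [ 32.91602093 -41.56539199  58.91192807] [-10.09350615  -1.6544028    3.57477986]
([(74, 24, 32), (80, 15, 29), (85, 12, 29), (86, 18, 29), (87, 27, 32)], 10941)
```

Call:
{"op": "arm_command", "data": {
  "targets": [
    [-0.03, 0, 0.006, 0],
    [-0.07, 0, 0.01, 0],
    [-0.089, 0, 0.01, 0],
    [-0.089, 0, -0.01, 0],
    [-0.089, 0, -0.04, 0],
    [-0.089, 0, -0.064, 0],
    [-0.089, 0, -0.069, 0],
    [-0.089, 0, -0.069, 0]
  ]
}}

```text
time: 12.28
tool_pos: [0.479, 0.2069, 0.0263]
ee_rot: [-3.141, -0.003, 3.13]
wrist_force: [0.8, -0.5, -1.5]
width: 0.0456
finger_force: 30.0
```

```bash
python3 - <<'E'
from h import *
im=snap('scene','s12.png')[:,:,::-1].copy(); o=robot.get_obs(); print(o['tool_pos'],w2b(o['tool_pos']),o['wrist_force']); 
print(lean2(im,o['tool_pos'],range(23,46,3)))
E
```

```text
[0.47930768 0.20703456 0.02689074] [ -5.38623949 -41.57361111  26.89074041] [ 0.24275065 -0.20055983 -1.419103  ]
([(80, 27, 32), (84, 30, 32), (94, 33, 32), (97, 24, 32), (99, 39, 35)], 10796)
```

Call:
{"op": "arm_command", "data": {
  "targets": [
    [0, 0, -0.003, 0],
    [0, 0, -0.005, 0],
    [0, 0, -0.006, 0],
    [0, 0, -0.006, 0]
  ]
}}

```text
time: 12.67
tool_pos: [0.48, 0.2073, 0.0256]
ee_rot: [3.141, 0.001, 3.13]
wrist_force: [-0.4, -1.0, 2.3]
width: 0.0455
finger_force: 30.0
```

Call:
{"op": "arm_command", "data": {
  "targets": [
    [0, 0, 0, 0],
    [0, 0, 0, 0],
    [0, 0, 0, 0],
    [0, 0, 0, 0],
    [0, 0, 0, 0],
    [0, 0, 0, 0]
  ],
  "claw": 0.46
}}

```text
time: 13.17
tool_pos: [0.4794, 0.2073, 0.0247]
ee_rot: [3.142, -0.0, 3.131]
wrist_force: [0.5, 0.2, 0.5]
width: 0.0509
finger_force: 0.0
```

```bash
cat >> h.py <<'E'
def chk(f,r=range(20,50,3),**k):
    im=snap('scene',f)[:,:,::-1].copy(); o=robot.get_obs(); print(o['tool_pos'].round(4),w2b(o['tool_pos']).round(1),o['wrist_force'].round(1)); print(lean2(im,o['tool_pos'],r,**k))
E
python3 -c "
from h import *
chk('s13.png')"
```

```text
[0.4794 0.2073 0.0247] [ -5.3 -41.3  24.7] [ 0.  -0.7  0.2]
([(74, 30, 32), (77, 39, 35), (79, 33, 32), (81, 27, 32), (86, 42, 35)], 10934)
```

Call:
{"op": "arm_command", "data": {
  "targets": [
    [0, 0, 0.04, 0],
    [0, 0, 0.1, 0],
    [0, 0, 0.17, 0],
    [0, 0, 0.25, 0],
    [-0.1, 0, 0.3, 0],
    [-0.2, 0, 0.3, 0],
    [-0.25, 0, 0.3, 0],
    [-0.25, 0, 0.3, 0]
  ]
}}

```text
time: 13.88
tool_pos: [0.3497, 0.2073, 0.1756]
ee_rot: [3.141, -0.001, 3.133]
wrist_force: [-0.1, -0.4, -0.2]
width: 0.0504
finger_force: 0.0
```

```bash
cat >> h.py <<'E'
def free(n,img,y,others=(),n_=4,z0=6,xs=range(-40,8,3),ds=range(-6,72,3),dys=(-4,-2,0,2,4)):
    """free spool standing/leaning on floor z0, bay y: fits (y,F x,lean)"""
    K=3; im=cv2.resize(img,None,fx=K,fy=K).astype(int); mx=im.max(2)
    dark=((mx<108)&(im[:,:,2]-im[:,:,0]<38)).astype(int); ok=np.zeros(dark.shape,np.uint8)
    fill=lambda m,h,v:cv2.fillPoly(m,[np.round((h+.5)*K-.5).astype(np.int32)],v)
    c=proj(n,box2w([(-10,y,45)],B))[0]*K; cv2.circle(ok,(int(c[0]),int(c[1])),65,1,-1)
    for o in others: fill(ok,hull(n,np.array(o[:3]),np.radians(o[3])),0)
    ok=cv2.erode(ok,np.ones((5,5))); out=[]
    for dy in dys:
      for x in xs:
        for d in ds:
            th=np.radians(d); F=np.array([x,y+dy,z0+23.5*abs(np.sin(th))])
            m=fill(np.zeros(dark.shape,np.uint8),hull(n,F,th),1).astype(int)
            out.append((int((ok*(m!=dark)).sum()),y+dy,x,d))
    out.sort(); return out[:n_],int((ok*dark).sum())
E
python3 - <<'E'
from h import *
im=cv2.imread('pics/s1.png'); b=(-27.2,-129,23.2,47)
print('ref a in s1',free('scene',im,-48,[b]))
im=snap('scene','s14.png')[:,:,::-1].copy(); print(free('scene',im,-42,[b]))
t=snap('top','t14.png')[:,:,::-1].copy(); print(free('top',t,-42,[b]))
print(robot.get_obs()['tool_pos'])
E
```

```text
ref a in s1 ([(725, -52, -19, 45), (725, -50, -19, 42), (734, -50, -22, 42), (735, -52, -19, 42)], 2638)
([(826, -42, -34, 39), (837, -44, -34, 42), (844, -42, -37, 42), (848, -42, -31, 33)], 2695)
([(3028, -38, 5, 0), (3037, -38, 5, 3), (3053, -40, 5, 0), (3068, -40, 5, 3)], 3637)
[0.35364027 0.20743625 0.17538574]
```

```bash
python3 - <<'E'
from h import *
a=cv2.imread('pics/s14.png')[195:250,255:335]; b=cv2.imread('pics/t14.png')[178:222,270:334]
a=cv2.resize(a,None,fx=6,fy=6,interpolation=cv2.INTER_CUBIC); b=cv2.resize(b,None,fx=5,fy=5,interpolation=cv2.INTER_CUBIC)
c=np.zeros((330,800,3),np.uint8); c[:a.shape[0],:480]=a; c[:b.shape[0],480:800]=b
cv2.imwrite('pics/v10.png',c)
E
```

```text
(no output)
```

View pics/v10.png

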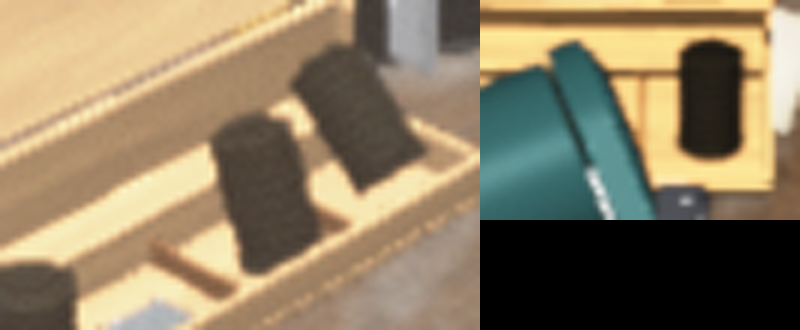

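The first spool is now only about 22° from upright at (265,190). It's wedged with its foot's front edge against the front wall. I'll regrip, lift a few mm, shift it back and release so it drops upright.

Call:
{"op": "arm_command", "data": {
  "targets": [
    [0.08, 0, 0, 0],
    [0.16, 0, 0, 0],
    [0.228, 0, 0, 0],
    [0.228, 0, -0.08, 0],
    [0.228, 0, -0.16, 0],
    [0.228, 0, -0.24, 0],
    [0.228, 0, -0.283, 0],
    [0.228, 0, -0.283, 0]
  ],
  "claw": 0.3
}}

```text
time: 14.65
tool_pos: [0.4649, 0.2053, 0.0259]
ee_rot: [-3.137, -0.013, 3.129]
wrist_force: [-1.4, 1.0, -0.1]
width: 0.0658
finger_force: 0.0
```

Call:
{"op": "arm_command", "data": {
  "targets": [
    [0, 0, 0, 0],
    [0, 0, 0, 0],
    [0, 0, 0, 0],
    [0, 0, 0, 0],
    [0, 0, 0, 0],
    [0, 0, 0, 0]
  ],
  "claw": 1
}}

```text
time: 15.15
tool_pos: [0.4707, 0.2079, 0.0358]
ee_rot: [3.14, 0.006, 3.13]
wrist_force: [1.3, 0.7, 4.2]
width: 0.0456
finger_force: 30.0
```

Call:
{"op": "arm_command", "data": {
  "targets": [
    [0, 0, 0.008, 0],
    [0.012, 0, 0.01, 0],
    [0.026, 0, 0.01, 0],
    [0.026, 0, 0.004, 0],
    [0.026, 0, -0.001, 0],
    [0.026, 0, -0.002, 0]
  ]
}}

```text
time: 15.65
tool_pos: [0.4828, 0.2073, 0.0354]
ee_rot: [3.141, 0.002, 3.13]
wrist_force: [-3.2, -2.2, 16.7]
width: 0.0454
finger_force: 30.1
```

Call:
{"op": "arm_command", "data": {
  "targets": [
    [0, 0, 0, 0],
    [0, 0, 0, 0],
    [0, 0, 0, 0],
    [0, 0, 0, 0],
    [0, 0, 0, 0],
    [0, 0, 0, 0]
  ],
  "claw": 0.44
}}

```text
time: 16.15
tool_pos: [0.4811, 0.2072, 0.0317]
ee_rot: [-3.141, -0.001, 3.13]
wrist_force: [-0.4, -0.4, 0.3]
width: 0.0529
finger_force: 0.0
```

```bash
python3 -c "
from h import *
chk('s15.png')"
```

```text
[0.4811 0.2072 0.0319] [ -3.6 -41.4  31.9] [-0.1  0.2 -0.1]
([(133, 24, 38), (144, 12, 38), (145, 21, 38), (146, 15, 38), (147, 9, 38)], 10544)
```

Call:
{"op": "arm_command", "data": {
  "targets": [
    [0, 0, 0.06, 0],
    [0, 0, 0.13, 0],
    [0, 0, 0.2, 0],
    [-0.06, 0, 0.26, 0],
    [-0.14, 0, 0.28, 0],
    [-0.22, 0, 0.28, 0],
    [-0.25, 0, 0.28, 0]
  ]
}}

```text
time: 16.78
tool_pos: [0.3534, 0.2074, 0.1737]
ee_rot: [3.14, 0.001, 3.132]
wrist_force: [-0.2, 1.3, 0.1]
width: 0.0528
finger_force: 0.0
```

```bash
python3 - <<'E'
from h import *
b=(-27.2,-129,23.2,47)
im=snap('scene','s16.png')[:,:,::-1].copy(); print(free('scene',im,-42,[b],n_=6))
im0=cv2.imread('pics/s1.png'); print('c ref',free('scene',im0,126,n_=4)); print('b ref',free('scene',im0,-129,[(-27.2,-48.6,23.2,47)],n_=4))
# mask dump around spool: columns extents per row
mx=im.max(2); d=(mx<108)&(im[:,:,2].astype(int)-im[:,:,0]<38)
for v in range(208,246,2): print(v,''.join('#' if q else '.' for q in d[v,280:330]))
E
```

```text
([(1020, -46, -7, -6), (1027, -44, -13, -6), (1041, -44, -10, -6), (1047, -42, -13, -6), (1052, -44, -7, -6), (1054, -46, -10, -6)], 2561)Traceback (most recent call last):
  File "<stdin>", line 4, in <module>
  File "h.py", line 77, in free
    m=fill(np.zeros(dark.shape,np.uint8),hull(n,F,th),1).astype(int)
                                         ~~~~^^^^^^^^
  File "h.py", line 29, in hull
    return cv2.convexHull(proj(n,box2w(np.r_[ring(0,23.5),ring(71,22.5),ring(75,20)],B)).astype(np.float32))
                          ~~~~^^^^^^^^^^^^^^^^^^^^^^^^^^^^^^^^^^^^^^^^^^^^^^^^^^^^^^^^^^
  File "h.py", line 8, in proj
    c,f,E=cam(n); P=np.atleast_2d(P); q=(P-E[:3,3])@E[:3,:3]
          ~~~^^^
  File "h.py", line 6, in cam
    c=robot.camera_info(n); f=200/np.tan(np.radians(c['vfov'])/2); return c,f,np.array(c['extrinsics'])
ValueError: time passes only in moves, steps and waits
```

```bash
sed -i 's/^def cam(n):/import functools\n@functools.lru_cache\ndef cam(n):/' h.py
python3 - <<'E'
from h import *
im=cv2.imread('pics/s16.png'); im0=cv2.imread('pics/s1.png')
print('c ref',free('scene',im0,126,n_=3,ds=range(-15,30,3)))
print('a',free('scene',im,-42,[(-27.2,-129,23.2,47)],n_=3,ds=range(-18,30,3)))
def show(im,u0):
    d=(im.max(2)<108)&(im[:,:,2].astype(int)-im[:,:,0]<38)
    return [''.join('#' if q else '.' for q in d[v,u0:u0+34]) for v in range(196,270,2)]
A=show(im,282);C=show(im,240)
for v,(p,q) in enumerate(zip(A,C)): print(196+2*v,p,q)
E
```

```text
c ref ([(1252, 128, -13, -15), (1255, 124, -10, -15), (1264, 126, -13, -15)], 2917)
a ([(957, -46, -4, -15), (957, -44, -4, -18), (964, -42, -7, -15)], 2561)
196 ................................## ..................................
198 ................................## ..................................
200 ................................## ..................................
202 ................................## ..................................
204 ..........................######## ..................................
206 .......................########### ..................................
208 ......................############ ..................................
210 .......................########### ..................................
212 ........................########## ..................................
214 .........................######### ..................................
216 ..........................######## ..................................
218 ............############...####### ..................................
220 ............#############...###### ...............
[... 1095 characters left out ...]
............###############.......
252 .................................. ............################......
254 .................................. .............###############......
256 .................................. .............###############......
258 .................................. .............##############.......
260 .................................. .............###########..........
262 .................................. .............########.............
264 .................................. ..............###.................
266 .................................. ..................................
268 .................................. ..................................
```

The mask profile now has the same shape as the standing spool_c, so this spool is upright. Next is the second tipped spool, done the same way.

Call:
{"op": "arm_command", "data": {
  "targets": [
    [0.07, -0.06, 0, 0],
    [0.14, -0.12, 0, 0],
    [0.21, -0.175, 0, 0],
    [0.263, -0.175, 0, 0],
    [0.263, -0.175, -0.04, 0],
    [0.263, -0.175, -0.08, 0],
    [0.263, -0.175, -0.1, 0],
    [0.263, -0.175, -0.1, 0]
  ],
  "claw": 0.3
}}

```text
time: 17.5
tool_pos: [0.4862, 0.1193, 0.1188]
ee_rot: [-3.141, -0.007, 3.13]
wrist_force: [-0.5, -0.1, -0.9]
width: 0.0653
finger_force: 0.0
```

```bash
python3 - <<'E'
from h import *
im=snap('scene','s17.png')[:,:,::-1].copy(); o=robot.get_obs(); print(o['tool_pos'])
def cen(p,z0=6):
    h=hull('scene',np.array([p[0],p[1],z0]),0.); M=cv2.moments(h); return np.array([M['m10'],M['m01']])/M['m00']
d=((im.max(2)<108)&(im[:,:,2].astype(int)-im[:,:,0]<38)).astype(np.uint8)
d16=cv2.imread('pics/s16.png'); e=((d16.max(2)<108)&(d16[:,:,2].astype(int)-d16[:,:,0]<38)).astype(np.uint8)
def mc(m,u0,v0,u1,v1): M=cv2.moments(m[v0:v1,u0:u1],True); return np.array([M['m10']/M['m00']+u0,M['m01']/M['m00']+v0]),M['m00']
c,n=mc(e,250,238,272,268); a,na=mc(e,290,217,307,243); print(c,n,a,na)
off=c-cen((-23.8,125.7))
from scipy.optimize import least_squares
print(off,least_squares(lambda p:cen(p)+off-a,[-15,-42],diff_step=1e-2).x)
E
```

```text
[0.48703069 0.11957286 0.12076078]
[259.1981982  250.82882883] 333.0 [299.20209059 227.87804878] 287.0
[-0.93910811 -1.29497818] [-20.73669014 -39.85975003]
```

Spool a now stands at about box (−21, −40). Descending on the second one.

Call:
{"op": "arm_command", "data": {
  "targets": [
    [0.001, 0, -0.07, 0],
    [0.001, 0, -0.13, 0],
    [0.001, 0, -0.165, 0],
    [0.001, 0, -0.173, 0],
    [0.001, 0, -0.173, 0],
    [0.001, 0, -0.173, 0]
  ]
}}

```text
time: 18.05
tool_pos: [0.4898, 0.1202, 0.0378]
ee_rot: [3.141, 0.003, 3.131]
wrist_force: [-1.1, 0.4, -0.9]
width: 0.0658
finger_force: 0.0
```

Call:
{"op": "arm_command", "data": {
  "targets": [
    [0, 0, 0, 0],
    [0, 0, 0, 0],
    [0, 0, 0, 0],
    [0, 0, 0, 0],
    [0, 0, 0, 0],
    [0, 0, 0, 0]
  ],
  "claw": 1
}}

```text
time: 18.55
tool_pos: [0.4893, 0.1198, 0.0369]
ee_rot: [3.141, 0.002, 3.13]
wrist_force: [0.3, -0.3, 3.7]
width: 0.0456
finger_force: 30.0
```

Call:
{"op": "arm_command", "data": {
  "targets": [
    [0, 0, 0.01, 0],
    [0, 0.008, 0.012, 0],
    [0, 0.008, 0.008, 0],
    [0, 0.008, 0.001, 0],
    [0, 0.008, -0.001, 0],
    [0, 0.008, -0.001, 0]
  ]
}}

```text
time: 19.05
tool_pos: [0.489, 0.1241, 0.0365]
ee_rot: [3.141, 0.001, 3.131]
wrist_force: [-1.8, 0.6, 6.5]
width: 0.0456
finger_force: 30.0
```

Call:
{"op": "arm_command", "data": {
  "targets": [
    [0, 0, 0, 0],
    [0, 0, 0, 0],
    [0, 0, 0, 0],
    [-0.008, 0, -0.008, 0],
    [-0.016, 0, -0.016, 0],
    [-0.016, 0, -0.016, 0],
    [-0.016, 0, -0.016, 0]
  ],
  "claw": 0.38
}}

```text
time: 19.63
tool_pos: [0.4795, 0.1237, 0.0264]
ee_rot: [-3.141, -0.002, 3.131]
wrist_force: [-0.6, -0.6, 0.4]
width: 0.0586
finger_force: 0.0
```

Call:
{"op": "arm_command", "data": {
  "targets": [
    [0, 0, 0, 0],
    [0, 0, 0, 0],
    [0, 0, 0, 0],
    [0, 0, 0, 0],
    [0, 0, 0, 0]
  ],
  "claw": 1
}}

```text
time: 20.05
tool_pos: [0.4806, 0.1238, 0.0275]
ee_rot: [3.141, 0.0, 3.13]
wrist_force: [-1.3, -0.1, -0.5]
width: 0.0458
finger_force: 30.0
```

Call:
{"op": "arm_command", "data": {
  "targets": [
    [0, 0, 0.05, 0],
    [0.016, 0, 0.081, 0],
    [0.03, 0, 0.077, 0],
    [0.037, 0, 0.07, 0],
    [0.045, 0, 0.064, 0],
    [0.055, 0, 0.061, 0],
    [0.067, 0, 0.059, 0],
    [0.078, 0, 0.06, 0]
  ]
}}

```text
time: 20.72
tool_pos: [0.5092, 0.1235, 0.0539]
ee_rot: [-3.14, -0.026, 3.131]
wrist_force: [-26.6, -1.0, 11.4]
width: 0.046
finger_force: 29.6
```

Call:
{"op": "arm_command", "data": {
  "targets": [
    [0.004, 0, 0, 0],
    [0.006, 0, 0, 0],
    [0.006, 0, 0, 0]
  ]
}}

```text
time: 20.97
tool_pos: [0.5108, 0.1233, 0.0535]
ee_rot: [-3.139, -0.029, 3.131]
wrist_force: [-24.1, -0.6, 13.5]
width: 0.0455
finger_force: 29.6
```

```bash
python3 -c "
from h import *
chk('s18.png',others=((-20.7,-40,6,0),))"
```

```text
[0.5108 0.1234 0.0535] [  27.  -124.9   53.5] [-23.6  -1.9  13.6]
([(1806, 27, 29), (1812, 36, 32), (1819, 39, 32), (1821, 24, 29), (1823, 30, 29)], 10790)
```

Call:
{"op": "arm_command", "data": {
  "targets": [
    [-0.02, 0, 0.004, 0],
    [-0.05, 0, 0.01, 0],
    [-0.087, 0, 0.012, 0],
    [-0.087, 0, 0, 0],
    [-0.087, 0, -0.03, 0],
    [-0.087, 0, -0.055, 0],
    [-0.087, 0, -0.061, 0],
    [-0.087, 0, -0.062, 0]
  ]
}}

```text
time: 21.68
tool_pos: [0.4784, 0.1235, 0.0247]
ee_rot: [-3.141, -0.003, 3.13]
wrist_force: [-1.4, -0.5, 1.5]
width: 0.0457
finger_force: 30.0
```

```bash
python3 -c "
from h import *
chk('s19.png',others=((-20.7,-40,6,0),))"
```

```text
[0.4786 0.1235 0.0249] [  -5.2 -125.1   24.9] [-0.3  0.1 -0.8]
([(103, 30, 29), (112, 27, 29), (122, 18, 26), (124, 33, 29), (125, 15, 26)], 9831)
```

Call:
{"op": "arm_command", "data": {
  "targets": [
    [0.01, 0, 0.004, 0],
    [0.022, 0, 0.002, 0],
    [0.022, 0, -0.003, 0],
    [0.022, 0, -0.004, 0],
    [0.022, 0, -0.005, 0]
  ]
}}

```text
time: 22.15
tool_pos: [0.4916, 0.1238, 0.0246]
ee_rot: [3.141, 0.003, 3.13]
wrist_force: [3.0, 0.1, 3.5]
width: 0.0454
finger_force: 30.0
```

Call:
{"op": "arm_command", "data": {
  "targets": [
    [0, 0, 0, 0],
    [0, 0, 0, 0],
    [0, 0, 0, 0],
    [0, 0, 0, 0],
    [0, 0, 0, 0],
    [0, 0, 0, 0]
  ],
  "claw": 0.45
}}

```text
time: 22.65
tool_pos: [0.4897, 0.1238, 0.0236]
ee_rot: [3.142, -0.001, 3.13]
wrist_force: [-0.4, 0.0, 0.4]
width: 0.0514
finger_force: 0.0
```

Call:
{"op": "arm_command", "data": {
  "targets": [
    [0, 0, 0.04, 0],
    [0, 0, 0.1, 0],
    [0, 0, 0.17, 0],
    [0, 0, 0.25, 0],
    [-0.1, 0, 0.3, 0],
    [-0.2, 0, 0.3, 0],
    [-0.26, 0, 0.3, 0]
  ]
}}

```text
time: 23.23
tool_pos: [0.3696, 0.1239, 0.1755]
ee_rot: [3.141, 0.003, 3.13]
wrist_force: [-0.2, 0.6, -0.5]
width: 0.0517
finger_force: 0.0
```

```bash
cat >> h.py <<'E'
def dk(im): return ((im.max(2)<108)&(im[:,:,2].astype(int)-im[:,:,0]<38)).astype(np.uint8)
def show(im,u0,u1,v0,v1):
    d=dk(im)
    for v in range(v0,v1,2): print(v,''.join('#' if q else '.' for q in d[v,u0:u1]))
E
python3 - <<'E'
from h import *
im=snap('scene','s20.png')[:,:,::-1].copy(); show(im,285,345,194,246); print(robot.get_obs()['tool_pos'])
E
```

```text
194 .............................#########################..####
196 .............................###############################
198 .............................###############################
200 .............................###############################
202 .............................########################.......
204 .............................############...................
206 ..............................######........................
208 ............................###########.....................
210 ...........................#############....................
212 ...........................#############....................
214 ...........................#############....................
216 ..........................##############....................
218 .........############.....##############....................
220 .........#############....##############....................
222 .........#############.....############.....................
224 ........#############......############.....................
226 ........#############......###########......................
228 ........#############......#######..........................
230 ........##############.......##.............................
232 .........#############......................................
234 .........############.......................................
236 .........###########........................................
238 ........#########...........................................
240 .........#####..............................................
242 ............................................................
244 ............................................................
[0.36107781 0.12378154 0.17391519]
```

Spool b's profile also matches an upright spool. Next I pick spool_d off the counter.

Call:
{"op": "arm_command", "data": {
  "targets": [
    [0.122, -0.385, 0, 0],
    [0.122, -0.385, 0, 0],
    [0.122, -0.385, 0, 0],
    [0.122, -0.385, 0, 0],
    [0.122, -0.385, 0, 0],
    [0.122, -0.385, 0, 0],
    [0.122, -0.385, 0, 0],
    [0.122, -0.385, 0, 0]
  ],
  "claw": 0.2
}}

```text
time: 23.95
tool_pos: [0.4304, -0.0684, 0.1731]
ee_rot: [3.141, -0.001, 3.13]
wrist_force: [0.0, -0.4, -0.1]
width: 0.0755
finger_force: 0.0
```

```bash
python3 - <<'E'
from h import *
from scipy.optimize import least_squares
im=snap('scene','s21.png')[:,:,::-1].copy(); e=dk(cv2.imread('pics/s20.png')); print(robot.get_obs()['tool_pos'])
def mc(m,u0,v0,u1,v1): M=cv2.moments(m[v0:v1,u0:u1],True); return np.array([M['m10']/M['m00']+u0,M['m01']/M['m00']+v0]),M['m00']
def cen(p,z0=6):
    h=hull('scene',np.array([p[0],p[1],z0]),0.); M=cv2.moments(h); return np.array([M['m10'],M['m01']])/M['m00']
c,n=mc(e,250,238,272,268); off=c-cen((-23.8,125.7))
for nm,q,z,g in(('a',(290,217,308,243),6,(-20,-42)),('b',(309,208,326,232),6,(-20,-126)),('d',None,0,(-60,-315))):
    if q is None:
        k=cen(g,0).astype(int); q=(k[0]-14,k[1]-18,k[0]+14,k[1]+18); e=dk(cv2.imread('pics/s1.png'))
    m,n=mc(e,*q); r=least_squares(lambda p:cen(p,z)+off-m,g,diff_step=1e-2).x; print(nm,m,n,r,box2w([(r[0],r[1],0)],B))
E
```

```text
[ 0.43035639 -0.06783235  0.17324237]
a [299.20350877 227.86666667] 285.0 [-20.84694961 -39.69828167] [[0.46386897 0.20908317 0.        ]]
b [317.48880597 217.91791045] 268.0 [ -21.53277773 -122.65864607] [[0.46225272 0.12613572 0.        ]]
d [363.10884354 197.0170068 ] 588.0 [ -34.87186603 -347.36659425] [[ 0.44639417 -0.09840849  0.        ]]
```

Call:
{"op": "arm_command", "data": {
  "targets": [
    [-0.016, -0.001, -0.08, 0],
    [-0.016, -0.001, -0.16, 0],
    [-0.016, -0.001, -0.23, 0],
    [-0.016, -0.001, -0.28, 0],
    [-0.016, -0.001, -0.292, 0],
    [-0.016, -0.001, -0.292, 0],
    [-0.016, -0.001, -0.292, 0]
  ]
}}

```text
time: 24.58
tool_pos: [0.4235, -0.0686, 0.0287]
ee_rot: [-3.141, 0.002, 3.132]
wrist_force: [0.2, 0.5, 0.6]
width: 0.0753
finger_force: 0.0
```

Call:
{"op": "arm_command", "data": {
  "targets": [
    [0, 0, 0, 0],
    [0, 0, 0, 0],
    [0, 0, 0, 0],
    [0, 0, 0, 0],
    [0, 0, 0, 0],
    [0, 0, 0, 0]
  ],
  "claw": 1
}}

```text
time: 25.08
tool_pos: [0.4232, -0.0693, 0.0282]
ee_rot: [3.142, 0.001, 3.13]
wrist_force: [-0.7, -0.2, 3.0]
width: 0.0457
finger_force: 30.0
```

```bash
python3 - <<'E'
from h import *
o=robot.get_obs(); print(o['tool_pos'],o['ee_rot'],o['wrist_force'],o['width'])
E
```

```text
[ 0.42319491 -0.06928195  0.02820578] [3.14151567e+00 1.44010139e-03 3.13027252e+00] [-0.68528593 -0.20437563  3.04433316] 0.04567501258939703
```

Call:
{"op": "arm_command", "data": {
  "targets": [
    [0, 0, 0.08, 0],
    [0, 0, 0.16, 0],
    [0, 0.03, 0.22, 0],
    [0.03, 0.11, 0.22, 0],
    [0.05, 0.19, 0.22, 0],
    [0.07, 0.27, 0.22, 0],
    [0.082, 0.35, 0.22, 0],
    [0.082, 0.43, 0.22, 0]
  ]
}}

```text
time: 25.75
tool_pos: [0.4641, 0.1476, 0.1371]
ee_rot: [-3.141, 0.0, 3.13]
wrist_force: [0.4, -0.3, -0.5]
width: 0.0455
finger_force: 30.0
```

Call:
{"op": "arm_command", "data": {
  "targets": [
    [0, 0.08, 0, 0],
    [0, 0.16, 0, 0],
    [0, 0.24, 0, 0],
    [0, 0.29, 0, 0],
    [0, 0.29, 0, 0],
    [0, 0.29, 0, 0],
    [0, 0.29, 0, 0]
  ]
}}

```text
time: 26.33
tool_pos: [0.4634, 0.29, 0.1368]
ee_rot: [-3.14, -0.001, 3.13]
wrist_force: [0.1, 0.2, -0.0]
width: 0.0455
finger_force: 30.0
```

```bash
python3 -c "
from h import *
chk('s22.png',range(38,60,3),others=((-20.7,-40,6,0),(-23.8,125.7,6,0)))"
```

```text
[0.4636 0.2896 0.137 ] [-22.   40.8 137. ] [-1.1 -0.8 -1. ]
([(72, -6, 44), (82, -9, 44), (105, -6, 41), (116, -3, 41), (120, -3, 44)], 11066)
```

Call:
{"op": "arm_command", "data": {
  "targets": [
    [0, 0.002, -0.06, 0],
    [0, 0.002, -0.12, 0],
    [0, 0.002, -0.16, 0],
    [0, 0.002, -0.185, 0],
    [0, 0.002, -0.195, 0],
    [0, 0.002, -0.2, 0],
    [0, 0.002, -0.202, 0],
    [0, 0.002, -0.202, 0]
  ]
}}

```text
time: 27.05
tool_pos: [0.4647, 0.292, 0.0379]
ee_rot: [3.14, 0.002, 3.13]
wrist_force: [0.6, 0.3, -0.1]
width: 0.0455
finger_force: 30.0
```

Call:
{"op": "arm_command", "data": {
  "targets": [
    [0, 0, 0, 0],
    [0, 0, 0, 0]
  ]
}}

```text
time: 27.22
tool_pos: [0.4645, 0.2922, 0.0378]
ee_rot: [3.14, 0.002, 3.131]
wrist_force: [-0.5, 0.2, -1.1]
width: 0.046
finger_force: 30.0
```

Call:
{"op": "arm_command", "data": {
  "targets": [
    [0, -0.001, -0.002, 0],
    [0, -0.001, -0.004, 0],
    [0, -0.001, -0.005, 0],
    [0, -0.001, -0.005, 0]
  ]
}}

```text
time: 27.55
tool_pos: [0.4643, 0.2916, 0.036]
ee_rot: [3.141, 0.002, 3.131]
wrist_force: [-1.4, -1.6, 6.7]
width: 0.0456
finger_force: 30.1
```

Call:
{"op": "arm_command", "data": {
  "targets": [
    [0, 0, 0, 0],
    [0, 0, 0, 0],
    [0, 0, 0, 0],
    [0, 0, 0, 0],
    [0, 0, 0, 0]
  ],
  "claw": 0.4
}}

```text
time: 27.97
tool_pos: [0.4634, 0.2912, 0.0336]
ee_rot: [-3.141, -0.0, 3.13]
wrist_force: [-0.4, -0.2, 0.1]
width: 0.0559
finger_force: 0.0
```

Call:
{"op": "arm_command", "data": {
  "targets": [
    [0, 0, 0.04, 0],
    [0, 0, 0.1, 0],
    [0, 0, 0.18, 0],
    [0, 0, 0.26, 0],
    [-0.1, 0, 0.3, 0],
    [-0.2, 0, 0.3, 0],
    [-0.26, 0, 0.3, 0],
    [-0.26, 0, 0.3, 0]
  ]
}}

```text
time: 28.63
tool_pos: [0.3292, 0.2912, 0.1847]
ee_rot: [3.14, -0.001, 3.133]
wrist_force: [0.3, -0.2, -0.0]
width: 0.0562
finger_force: 0.0
```

```bash
python3 - <<'E'
from h import *
im=snap('scene','s23.png')[:,:,::-1].copy(); show(im,245,330,206,268); print(robot.get_obs()['tool_pos'])
E
```

```text
206 ......................................................................###########....
208 ....................................................................##############...
210 ...................................................................##############....
212 ...................................................................#############.....
214 ...................................................................#############.....
216 ...................................................................#############.....
218 .................................................#############.....#############.....
220 .................................................#############.....#############.....
222 ................................................##############.....############......
224 ................................................#############......############......
226 ................................................#############......###########.......
228 ...............................###########......#############......#######...........
230 ................
[... 1024 characters left out ...]
...................................
254 ........###############..............................................................
256 ........###############..............................................................
258 ........##############...............................................................
260 ........###########..................................................................
262 ........########.....................................................................
264 .........###.......................................................................##
266 ...............................................................................#.####
[0.33017844 0.29141925 0.18456866]
```

The mask shows four upright spools in a row. Now I measure the lid angle and rise.

Call:
{"op": "arm_command", "data": {
  "targets": [
    [0, 0, 0.05, 0],
    [0, 0, 0.1, 0],
    [0, 0, 0.1, 0]
  ],
  "claw": 1
}}

```text
time: 28.93
tool_pos: [0.3363, 0.2925, 0.2388]
ee_rot: [3.137, 0.008, 3.13]
wrist_force: [0.7, 1.3, 0.5]
width: 0.0399
finger_force: 0.0
```

```bash
python3 - <<'E'
from h import *
im=snap('top','t24.png')[:,:,::-1].astype(int); print(robot.get_obs()['tool_pos'])
for u in(305,322): print(u,[(v,im[v,u].tolist()) for v in range(138,172,2)])
for a in(1.9,2.0,2.1,2.2,2.3): print(a,proj('top',box2w([(60-118.5*np.cos(a),y,89+118.5*np.sin(a)) for y in(-100,-150)],B)).round(1).tolist())
E
```

```text
[0.33575589 0.29214239 0.23645795]
305 [(138, [66, 89, 114]), (140, [72, 94, 118]), (142, [85, 104, 124]), (144, [91, 108, 125]), (146, [90, 124, 165]), (148, [52, 107, 177]), (150, [49, 95, 152]), (152, [82, 138, 186]), (154, [89, 147, 198]), (156, [87, 145, 195]), (158, [83, 138, 186]), (160, [80, 133, 181]), (162, [78, 129, 176]), (164, [82, 138, 186]), (166, [84, 140, 188]), (168, [86, 143, 192]), (170, [93, 155, 206])]
322 [(138, [25, 25, 27]), (140, [39, 43, 48]), (142, [79, 94, 108]), (144, [101, 119, 139]), (146, [101, 133, 165]), (148, [55, 108, 176]), (150, [52, 103, 167]), (152, [81, 135, 184]), (154, [87, 146, 194]), (156, [86, 142, 193]), (158, [82, 137, 186]), (160, [81, 136, 185]), (162, [82, 136, 182]), (164, [83, 138, 186]), (166, [86, 142, 191]), (168, [85, 139, 189]), (170, [95, 157, 209])]
1.9 [[305.8, 155.6], [322.4, 155.7]]
2.0 [[305.9, 152.6], [322.4, 152.7]]
2.1 [[306.0, 149.8], [322.4, 150.0]]
2.2 [[306.2, 147.4], [322.4, 147.6]]
2.3 [[306.3, 145.4], [322.4, 145.5]]
```

Call:
{"op": "arm_command", "data": {
  "targets": [
    [0.08, -0.02, 0.01, 0],
    [0.16, -0.04, 0.01, 0],
    [0.24, -0.06, 0.01, 0],
    [0.32, -0.08, 0.01, 0],
    [0.4, -0.1, 0.01, 0],
    [0.48, -0.12, 0.01, 0],
    [0.56, -0.134, 0.01, 0],
    [0.638, -0.134, 0.01, 0]
  ]
}}

```text
time: 29.65
tool_pos: [0.6552, 0.2216, 0.2361]
ee_rot: [-3.14, -0.003, 3.128]
wrist_force: [0.1, 0.9, 0.5]
width: 0.0009
finger_force: 0.0
```

Call:
{"op": "arm_command", "data": {
  "targets": [
    [0, 0, 0, 0],
    [0, 0, -0.05, 0],
    [0, 0, -0.1, 0],
    [0, 0, -0.15, 0],
    [0, 0, -0.15, 0],
    [0, 0, -0.15, 0]
  ]
}}

```text
time: 30.15
tool_pos: [0.6512, 0.2236, 0.1601]
ee_rot: [-3.14, -0.007, 3.13]
wrist_force: [0.9, -0.9, -0.0]
width: 0.0005
finger_force: 0.0
```

Call:
{"op": "arm_command", "data": {
  "targets": [
    [-0.03, 0, 0.004, 0],
    [-0.06, 0, 0.004, 0],
    [-0.09, 0, 0.01, 0],
    [-0.12, 0, 0.016, 0],
    [-0.15, 0, 0.022, 0],
    [-0.18, 0, 0.026, 0],
    [-0.21, 0, 0.03, 0],
    [-0.24, 0, 0.032, 0]
  ]
}}

```text
time: 30.82
tool_pos: [0.5338, 0.2245, 0.1832]
ee_rot: [3.14, 0.007, 3.13]
wrist_force: [1.3, 0.1, 0.1]
width: 0.0006
finger_force: 0.7
```

```bash
python3 - <<'E'
from h import *
o=robot.get_obs(); print(o['tool_pos'],w2b(o['tool_pos']),o['wrist_force'])
im=snap('top','t25.png')[:,:,::-1].astype(int)
print([(v,im[v,322].tolist()) for v in range(142,200,3)])
for a in(.9,1.1,1.2,1.3,1.4,1.5,1.7): print(a,proj('top',box2w([(60-118.5*np.cos(a),y,89+118.5*np.sin(a)) for y in(-150,)],B)).round(1).tolist())
E
```

```text
[0.53382665 0.22453031 0.18319059] [ 48.9330732  -23.46747665 183.19059299] [1.32895478 0.11426705 0.06199091]
[(142, [85, 101, 115]), (145, [109, 129, 148]), (148, [107, 124, 141]), (151, [115, 131, 146]), (154, [112, 129, 147]), (157, [120, 136, 151]), (160, [112, 129, 147]), (163, [111, 131, 150]), (166, [81, 105, 133]), (169, [63, 92, 125]), (172, [72, 97, 128]), (175, [69, 99, 133]), (178, [90, 164, 230]), (181, [57, 115, 187]), (184, [142, 222, 249]), (187, [150, 229, 252]), (190, [141, 218, 248]), (193, [86, 141, 187]), (196, [144, 223, 249]), (199, [145, 222, 249])]
0.9 [[322.1, 193.3]]
1.1 [[322.1, 185.9]]
1.2 [[322.2, 182.0]]
1.3 [[322.2, 178.0]]
1.4 [[322.3, 174.0]]
1.5 [[322.3, 170.1]]
1.7 [[322.3, 162.6]]
```

Call:
{"op": "arm_command", "data": {
  "targets": [
    [-0.03, 0, -0.012, 0],
    [-0.062, 0, -0.034, 0],
    [-0.082, 0, -0.052, 0],
    [-0.1, 0, -0.074, 0],
    [-0.116, 0, -0.098, 0],
    [-0.128, 0, -0.124, 0],
    [-0.134, 0, -0.144, 0],
    [-0.138, 0, -0.158, 0]
  ]
}}

```text
time: 31.53
tool_pos: [0.4643, 0.2245, 0.1015]
ee_rot: [3.141, 0.002, 3.131]
wrist_force: [0.2, -1.2, -0.1]
width: 0.0001
finger_force: 0.3
```

Call:
{"op": "arm_command", "data": {
  "targets": [
    [0, 0, -0.006, 0],
    [0, 0, -0.012, 0],
    [0, 0, -0.018, 0],
    [0, 0, -0.022, 0],
    [0, 0, -0.022, 0]
  ]
}}

```text
time: 31.95
tool_pos: [0.4644, 0.2244, 0.0931]
ee_rot: [3.141, 0.002, 3.13]
wrist_force: [-4.8, -2.2, 11.2]
width: 0.0006
finger_force: 5.7
```

Call:
{"op": "arm_command", "data": {
  "targets": [
    [-0.02, 0, 0.004, 0],
    [-0.04, 0, 0, 0],
    [-0.04, 0, -0.006, 0],
    [-0.04, 0, -0.006, 0],
    [-0.04, 0, -0.006, 0]
  ]
}}

```text
time: 32.37
tool_pos: [0.447, 0.225, 0.093]
ee_rot: [3.139, 0.01, 3.13]
wrist_force: [-2.0, -1.2, 18.7]
width: 0.0004
finger_force: 9.5
```

Call:
{"op": "arm_command", "data": {
  "targets": [
    [0, 0, 0.03, 0],
    [0, 0, 0.1, 0],
    [0, 0, 0.2, 0],
    [-0.08, 0, 0.25, 0],
    [-0.16, 0, 0.25, 0],
    [-0.24, 0, 0.25, 0],
    [-0.24, 0, 0.25, 0]
  ]
}}

```text
time: 32.95
tool_pos: [0.3191, 0.2243, 0.213]
ee_rot: [3.14, 0.0, 3.133]
wrist_force: [-0.1, 1.1, 1.0]
width: 0.0004
finger_force: 0.0
```

```bash
python3 - <<'E'
from h import *
o=robot.get_obs(); print(o['tool_pos'],o['wrist_force'])
s=snap('scene','s26.png')[:,:,::-1].astype(int); im=snap('top','t26.png')[:,:,::-1].astype(int)
print([(v,im[v,322].tolist()) for v in range(176,226,2)])
print([(v,s[v,260].tolist()) for v in range(215,275,3)])
for z in(89,93,98,103): print(z,proj('top',box2w([(-58.5,-150,z)],B)).round(1).tolist(),proj('scene',box2w([(-58.5,150,z)],B)).round(1).tolist())
print(proj('scene',box2w([(-59,150,30)],B)),proj('top',box2w([(60,-150,93)],B)))
k=proj('scene',[[.4222,-.0687,.04]])[0]; print('d spot',k,s[int(k[1]),int(k[0])])
E
```

```text
[0.31914951 0.22431504 0.21300654] [-0.14777856  1.11763316  0.96489536]
[(176, [87, 130, 170]), (178, [137, 218, 248]), (180, [142, 223, 249]), (182, [141, 221, 249]), (184, [142, 222, 249]), (186, [148, 228, 251]), (188, [137, 216, 248]), (190, [125, 201, 241]), (192, [131, 208, 244]), (194, [128, 201, 241]), (196, [128, 201, 241]), (198, [122, 194, 236]), (200, [131, 204, 242]), (202, [125, 200, 240]), (204, [132, 207, 244]), (206, [135, 210, 245]), (208, [129, 201, 241]), (210, [131, 205, 243]), (212, [125, 200, 242]), (214, [111, 180, 225]), (216, [71, 107, 135]), (218, [92, 110, 130]), (220, [81, 102, 126]), (222, [72, 97, 125]), (224, [73, 98, 126])]
[(215, [156, 193, 225]), (218, [185, 234, 246]), (221, [180, 231, 246]), (224, [188, 236, 247]), (227, [180, 231, 246]), (230, [178, 230, 246]), (233, [176, 229, 246]), (236, [176, 228, 245]), (239, [183, 233, 246]), (242, [175, 229, 246]), (245, [122, 174, 229]), (248, [70, 95, 128]), (251, [57, 69, 85]), (254, [55, 64, 77]), (257, [58, 69, 80]), (260, [52, 63, 74]), (263, [112, 149, 185]), (266, [101, 131, 162]), (269, [98, 126, 154]), (272, [108, 144, 177])]
89 [[321.7, 213.0]] [[261.3, 246.7]]
93 [[321.7, 212.8]] [[261.2, 245.4]]
98 [[321.7, 212.5]] [[261.1, 243.9]]
103 [[321.7, 212.3]] [[261.1, 242.3]]
[[262.26951482 264.51961906]] [[321.93721235 177.11512436]]
d spot [364.72745634 202.65065218] [121 139 161]
```

```bash
python3 - <<'E'
from h import *
im=cv2.imread('pics/s26.png'); show(im,245,335,206,268)
E
```

```text
206 ..........................................................................................
208 ..........................................................................................
210 ..........................................................................................
212 ..........................................................................................
214 ..........................................................................................
216 ..............................................................................#...........
218 ...........................................................................#####..........
220 .......................................................................########...........
222 ....................................................................###########...........
224 ...................................................................############...........
226 ............................................................#......###########............
228 ...................................................
[... 1144 characters left out ...]
...................................
254 ........###############...................................................................
256 ........###############...................................................................
258 ........##############....................................................................
260 ........###########....................................................................###
262 ........########......................................................................####
264 .........###.......................................................................#######
266 ...............................................................................#########..
```

All four spools still stand under the lid. The lid stopped at the same height at two pressing points, so it is level and closed. Handing in.

```bash
python3 -c "
from bench import robot
print(robot.close_job())"
```

```text
the job is handed in; nothing more can be done
None
```

The job is handed in: my last camera and force readings show all four spools standing upright, one to a bay, and the lid closed level, at about 33 of 72 s; the judge's verdict was not shown.

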